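# Charge the glass crusher past its rusted lid bolt

### The arm

A 6-joint arm with a two-finger parallel gripper is mounted at the origin on the work surface. World frame = base frame: x ahead of the robot, y to its left, z up, the work surface at z = 0. Lengths are in m, angles in rad, forces in N, time in s.
With the tool pointing down it reaches from about 0.35 to 0.975 m from the base axis. Payload 4.9 kg.
Tool frame: the origin (TCP) lies midway between the tips of the shut fingers; the grasp point (between the pads) lies 19 mm behind it; z points along the fingers, y is the line along which they close (so a half turn about z gives the same grasp; the last joint's range is limited). The gripper opens to 85 mm and grips with 20 to 120 N. Pads are 22 mm wide; open, the fingers measure 114 mm over their backs; the gripper's body (76 mm by 85 mm) begins 54 mm behind the grasp point. The pads swing forward as they close: fully open they stand 13 mm farther back than shut.
Start: joints at [1.008, 0.053, 1.613, -0, 1.476, -0.119], TCP at [0.268, 0.564, 0.231] pointing down, gripper open.
Joint ranges: [-3.01, 3.01], [-1.01, 2.22], [0.06, 2.58], [-1.02, 4.17], [0.09, 2.62], [-3.14, 3.14]. Speed limits (rad/s): [2.57, 2.57, 3.14, 3.14, 3.14, 3.14].

### API

Orientations are given as a rotation vector (axis times angle).
In Python, from station import telemetry, optics, ctrl gives the robot as it stands.
- The arm moves only by the shell command python3 -m pendant 'ROWS' [FORCE]. ROWS is JSON, one flat list of numbers, 7 for each row, row after row: the turn, a rotation vector about the tool's x, y, z as a fraction of full scale, then the shift along the tool's x, y, z as a fraction of full scale, then the opening, from 0 (shut) to 1 (fully open). In form: [ax, ay, az, tx, ty, tz, fingers, ax, ay, az, tx, ty, tz, fingers, ...]. A call has 1 to 12 rows; each row is the pose to reach, as a shift and turn from the pose commanded when the call began, along the tool's axes at that moment; what a row does not reach only later rows make up. Full scale, the value 1, is 300 mm for a shift and 30 degrees for a turn. A row lasts 1/8 s, in which the tool goes at most 62.5 mm and 10.7 degrees, less where a joint would pass 70% of its speed; a pose out of reach is approached as far as the arm can. A call with a number of a shift or a turn outside -1 to 1 is refused whole. A call with a gripper value outside its range is refused whole. The fingers move at their own pace and stop on an object; FORCE is the grip in N (left out, the last holds). Time passes only in rows, so rows that repeat a pose let the fingers close. It gives the time, the measured TCP pose, the force, the opening and the grip force at its end, in the units of the state.
- telemetry.get_obs(): the state, without advancing time (a new reading comes with each control period).
- optics.get_image(name): name is "side" or "top"; returns a dict with "image" (480x640x3 uint8, red, green, blue), "depth" (480x640 float32, m along the optical axis (not along the pixel's ray), 0 where there is no reading), "fx", "fy", "cx", "cy" (pixels), "rvec" (rotation vector, rad) and "tvec" (3), from world to camera coordinates, as OpenCV has them. Camera axes: x right, y down, z forward; pixel columns grow to the right and rows downward; lengths in m; the calibration is good to about 2 mm. A picture is of the moment at which its call begins.
- ctrl.finish_job(): hands the job in; it is judged then, once.
The state is a dict: "t": time; "q": joint angles; "dq": joint speeds; "effort": joint torques, N m; "tool_pos": TCP position; "tool_rot": TCP orientation; "contact_force": force on the tool from outside, world axes, zero at the start; "wrist_torque": the same for the moment, N m; "opening": finger opening in m; "grip_force": force on a finger pad.
Only numpy, scipy, OpenCV 4.12 (cv2) and the standard library are available. Lean on these libraries where they do the work, as an engineer would, in place of code of your own. Each camera call takes 0.05 s, during which the arm holds its last target. There are 200 camera calls.

### The job

Charge the glass crusher: its lid bolt has rusted in, so work it with short back-and-forth strokes until it runs, draw it right back and swing the lid up; then tip the flat pebbles out of the tray's spouted bay into the hopper while the rod stubs stay in the other bay, set the tray back upright on the bench, and put every big lump of glass from the bench into the hopper too. When all the pebbles and lumps are in, shut the lid, shoot the bolt fully home, and leave the gap lever set to 30 degrees past upright, leaning towards the lid's hinges. Leave the tweezers, paddle and tin where they lie.

Things in the scene. Friction and masses are not known exactly. Their poses are not given: they have to be found in the camera images.
- crusher: Fixed glass crusher. Origin on the bench under the hopper's centre; x to its back (motor), y to its lever side. Grey casing x -95..100, y -190..125 mm, flat deck 140 mm above the bench; motor and belt guard behind it (x 100..210) at most 115 mm high. Hopper in the deck: 130 (x) x 150 (y) mm, 95 mm deep, narrowed to about 60 mm (x) at the bottom by sloping jaws front and back
- lid (a joint): Hopper lid, rad: 0 shut, 1.75 wide open. Steel plate 156 (x) x 172 (y) x 5 mm, hinged along the crusher's y at the hopper's back edge, opening upwards and backwards. Its stiff hinge (0.36 N m) keeps it where it is left; it must be pushed fully shut. The bolt's nose over its side edge holds it down
- lid_hinge (a point): Middle of the lid's hinge line (78 mm behind the hopper's centre, 140.5 mm above the bench)
- lid_bar (a point): Middle of the lid's handle, a round bar 12 mm thick and 90 mm long along the crusher's y, its axis 45 mm above the lid's underside (34 mm clear gap under the bar) and 132 mm from the hinge line. Shut: 54 mm in front of the hopper's centre
- bolt (a joint): Slide bolt, m: 0 home (nose 28 mm over the lid), 0.045 drawn to the crusher's -y; lid free beyond 0.03. Starts seized at 0.010: it drags (3 to 9 N) between hard stops near 0.002 and 0.018 (20 N is ample to feel them). Each full stroke out to the stop and back in to the stop gains a notch, 1 or 2 mm; after 2 to 4 outward strokes it breaks through and then runs freely (3 N) from 0 to 0.045
- bolt_grip (a point): Grip point on the bolt's upright tail handle, a round post 12 mm thick whose top is 207 mm above the bench (16 mm above this point); it is free down to the bolt's straps, 165 mm above the bench. When home the post is at crusher x -20, y -115 mm
- gap_lever (a joint): Jaw-gap lever on the lever-side deck, rad: 0 upright, positive leaning to the crusher's back (+x, towards the lid's hinges), range -1 to 1. Stays where it is left; about 2 N at the ball moves it. Starts between -0.8 and -0.25. The quadrant beside it has a mark every 15 degrees, longer ones at 0, 30 and 60
- lever_ball (a point): Centre of the lever's black ball, 26 mm across, 75 mm from its pivot; the pivot axis runs along the crusher's y, 152 mm above the bench, at crusher x 0, y 108 mm
- tray: Loose divided tray, 180 (x) x 80 (y) mm, walls 35, floor 3 mm thick, 0.32 kg. Origin under its middle. Divider at x = 0, 52 mm high, under a wooden grip bar 16 (x) x 60 (y) mm, 51 to 81 mm above the underside. The +x bay (pebbles) has no end wall: its floor runs up at 24 degrees to a pouring lip at x = 90, 14 mm high. Tilted lip down by 60 degrees its pebbles slide out
- closed_bay (a point): Middle of the tray's closed bay, which has a full end wall and holds the rod stubs: x = -45 mm in the tray, 15 mm above its underside
- pebble0: Flat sea-glass pebble 24 x 19 x 10 mm, 12 g, starting in the tray's spouted bay; origin under its middle. Three to five of pebble0..4 are there
- pebble1: Flat sea-glass pebble 24 x 19 x 10 mm, 12 g, starting in the tray's spouted bay; origin under its middle. Three to five of pebble0..4 are there
- pebble2: Flat sea-glass pebble 24 x 19 x 10 mm, 12 g, starting in the tray's spouted bay; origin under its middle. Three to five of pebble0..4 are there
- pebble3: Flat sea-glass pebble 24 x 19 x 10 mm, 12 g, starting in the tray's spouted bay; origin under its middle. Three to five of pebble0..4 are there
- pebble4: Flat sea-glass pebble 24 x 19 x 10 mm, 12 g, starting in the tray's spouted bay; origin under its middle. Three to five of pebble0..4 are there
- lump0: Lump of glass cullet 42 (x) x 36 (y) x 32 mm, about 0.12 kg, on the bench at the crusher's lever side; origin under its middle. One to three of lump0..2 are there
- lump1: Lump of glass cullet 42 (x) x 36 (y) x 32 mm, about 0.12 kg, on the bench at the crusher's lever side; origin under its middle. One to three of lump0..2 are there
- lump2: Lump of glass cullet 42 (x) x 36 (y) x 32 mm, about 0.12 kg, on the bench at the crusher's lever side; origin under its middle. One to three of lump0..2 are there
- stub0: Glass rod stub 14 mm thick, 40 mm long, lying in the tray's closed bay; origin under its middle
- stub1: Glass rod stub 14 mm thick, 40 mm long, lying in the tray's closed bay; origin under its middle
- stub2: Glass rod stub 14 mm thick, 40 mm long, lying in the tray's closed bay; origin under its middle
- tweezers: Bystander: steel tweezers 130 mm long lying on the bench
- paddle: Bystander: graphite paddle with a wooden handle, 180 mm long, lying on the bench
- tin: Bystander: small tin 52 mm across, 45 mm high, near the lumps
Not all that is in view belongs to the job. Of the things shaped like the lump0, the glass one is meant.

How it is judged:
By the outcome, as a careful person would: the job done as asked, in the order asked, and still so for the second after the job is handed in, with the robot touching nothing.
Of pebble0, pebble1, pebble2, pebble3, pebble4 only 3 to 5 are there at a start; the rules pass over those that are not, and their reading is None.
Of lump0, lump1, lump2 only 1 to 3 are there at a start; the rules pass over those that are not, and their reading is None.
At some moment in a run one of lump0, lump1, lump2 may be knocked a few centimetres aside while the robot is not near it.
It also fails if it takes over 210 s, if anything falls off the work surface, if the arm or the gripper's body presses on something with over 40 N, if the wrist force passes 120 N, or if a joint passes its speed limit or range.

## Working session

There is one attempt and no reset: what is moved stays moved. The work goes in short steps, Python scripts to look and compute and a shell command to move; the robot and the scene stay as the last step left them, time stands still between calls to the robot, and variables do not carry over. Pictures are saved under pics/ and viewed, at most 14 in all, crops included, and the job is handed in when it is done.

```bash
ls; mkdir -p pics; cat > h.py <<'E'
import numpy as np, cv2
from station import telemetry, optics, ctrl
from scipy.spatial.transform import Rotation as R
def grab(n):
    d=optics.get_image(n); d['R']=cv2.Rodrigues(np.array(d['rvec'],float))[0]; d['t']=np.array(d['tvec'],float).reshape(3); return d
def save(d,name,crop=None,s=1):
    im=d['image'][:,:,::-1]
    if crop: im=im[crop[1]:crop[3],crop[0]:crop[2]]
    if s!=1: im=cv2.resize(im,None,fx=s,fy=s,interpolation=cv2.INTER_CUBIC)
    cv2.imwrite('pics/'+name,im)
def ray(d,u,v):
    r=d['R'].T@np.array([(u-d['cx'])/d['fx'],(v-d['cy'])/d['fy'],1]); return -d['R'].T@d['t'],r
def onz(d,u,v,z):
    o,r=ray(d,u,v); return o+r*(z-o[2])/r[2]
def pts(d):
    Z=d['depth']; v,u=np.indices(Z.shape)
    P=np.stack([(u-d['cx'])/d['fx']*Z,(v-d['cy'])/d['fy']*Z,Z],-1)
    return (P-d['t'])@d['R']
def proj(d,p):
    c=d['R']@np.array(p)+d['t']; return c[0]/c[2]*d['fx']+d['cx'],c[1]/c[2]*d['fy']+d['cy']
E
python3 - <<'E'
from h import *
for n in('top','side'):
    d=grab(n); save(d,n+'0.png'); np.savez('/tmp/'+n,**d); print(n,-d['R'].T@d['t'],d['R'][2],d['fx'])
print(telemetry.get_obs())
E
```

```text
pics
top [0.36316482 0.02664362 1.07290034] [ 1.07994555e-01 -5.33799437e-05 -9.94151484e-01] 448.3013418902024
side [-0.11346941  0.71325686  1.05590013] [ 0.45028136 -0.55447842 -0.6998574 ] 602.2402850745746
{'t': 0.1, 'q': array([ 1.00800401e+00,  5.33194598e-02,  1.61414777e+00, -8.55303333e-06,
        1.47601273e+00, -1.19016272e-01]), 'dq': array([ 0.00129472, -0.00158897, -0.00372376,  0.00011256, -0.00045102,
        0.00072322]), 'effort': array([ 1.82335002e-04, -3.94903600e+01, -3.71360958e+01, -1.31893926e-04,
        3.96263422e-03,  2.08661027e-05]), 'tool_pos': array([0.26805362, 0.56397524, 0.23017355]), 'tool_rot': array([-6.91237170e-01, -3.06396375e+00,  2.79788483e-03]), 'contact_force': array([-0.58201881, -0.46865978,  0.45529141]), 'wrist_torque': array([ 0.00371972, -0.01992453,  0.05290898]), 'grip_force': 0.0, 'opening': 0.08563427082659573}
```

View pics/top0.png

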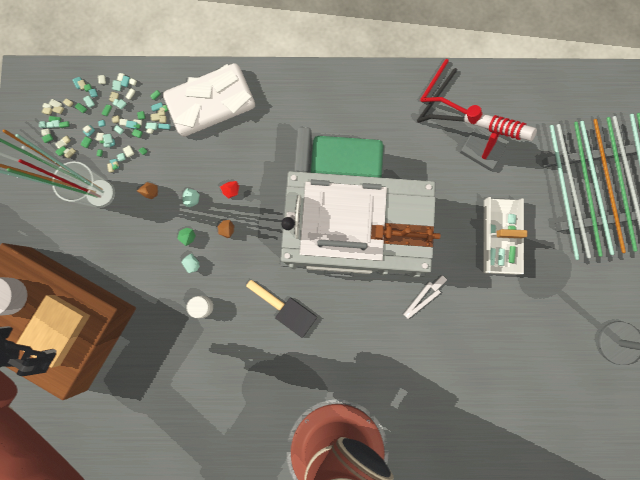

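View pics/side0.png

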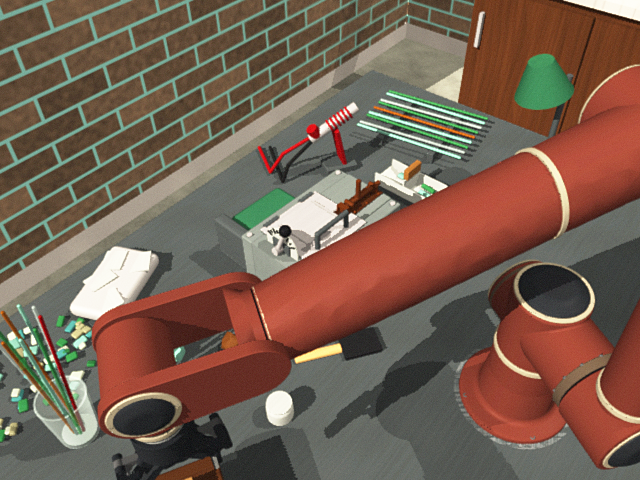

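```bash
python3 - <<'E'
from h import *
d=dict(np.load('/tmp/top.npz'))
im=d['image'][:,:,::-1]
a=cv2.resize(im[165:325,125:255],None,fx=3.7,fy=3.7,interpolation=cv2.INTER_CUBIC)
b=cv2.resize(im[190:285,465:545],None,fx=5,fy=5,interpolation=cv2.INTER_CUBIC)
c=np.zeros((592,800,3),np.uint8); c[:a.shape[0],:a.shape[1]]=a[:592]; b=cv2.resize(b,(310,368)); c[:368,485:795]=b
cv2.imwrite('pics/crop1.png',c)
c=cv2.resize(im[125:285,270:450],None,fx=3.7,fy=3.7,interpolation=cv2.INTER_CUBIC); cv2.imwrite('pics/crop2.png',c)
E
```

```text
(no output)
```

View pics/crop1.png

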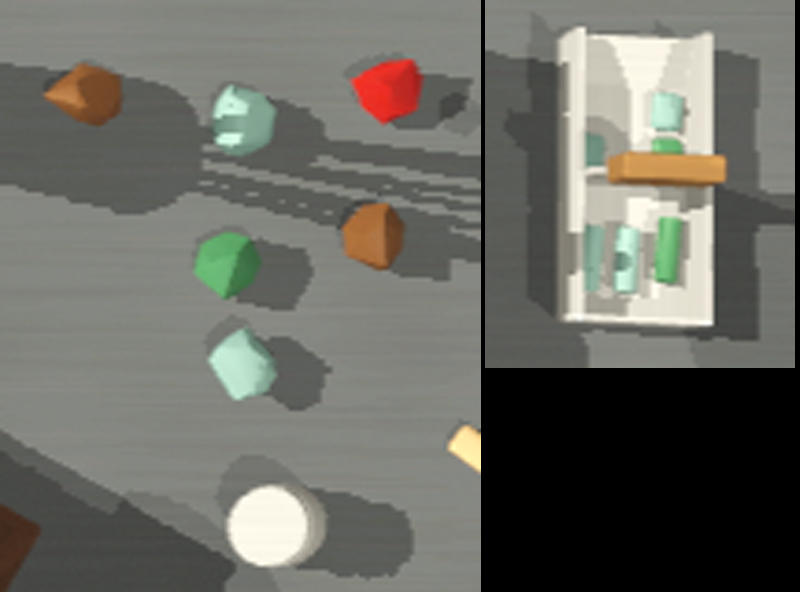

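View pics/crop2.png

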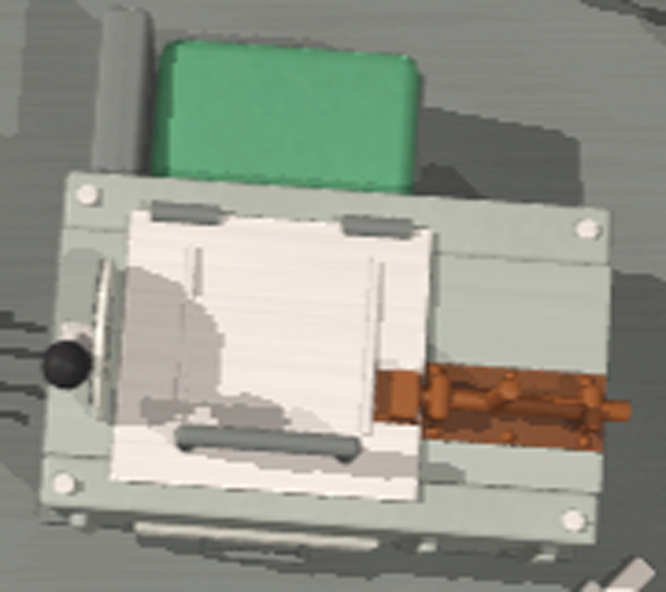

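The top view shows the crusher with its lid at (343,222), the bolt at (405,235) and the ball at (289,223). The tray is at (504,235), with its spouted bay at the top of the picture and 3 or more pebbles in it.

Lump-shaped candidates:
- Pale aqua at (190,197) and (191,263), which look like the glass of the stubs and pebbles.
- Green at (186,236), which is the other glass colour.
- Brown at (147,189) and (225,228), and opaque red at (229,188).

I'll confirm which ones are glass from the side once the arm is clear.

```bash
cat > m1.py <<'E'
from h import *
d=dict(np.load('/tmp/top.npz')); P=pts(d); im=d['image']
def rect(m):
    m=cv2.morphologyEx(m.astype(np.uint8),cv2.MORPH_OPEN,np.ones((3,3))); n,l,s,c=cv2.connectedComponentsWithStats(m)
    k=1+s[1:,4].argmax(); q=P[l==k][:,:2].astype(np.float32); r=cv2.minAreaRect(q); return r,s[k]
z=P[...,2]; ok=d['depth']>0
r,s=rect(ok&(z>.128)&(z<.3)&(np.abs(P[...,1])<.3)&(P[...,0]>.3)); print('deck',r,s)
r,s=rect(ok&(z>.012)&(z<.1)&(P[...,1]<-.25)&(P[...,1]>-.5)&(P[...,0]>.25)&(P[...,0]<.56)); print('tray',r,s)
hsv=cv2.cvtColor(im,cv2.COLOR_RGB2HSV)
for n,(u,v) in dict(bA=(147,189),t1=(190,197),red=(229,188),gr=(186,236),bB=(225,228),t2=(191,263),tin=(199,307)).items():
    w=np.zeros(z.shape,bool); w[v-17:v+18,u-17:u+18]=1
    q=P[w&(z>.006)&(z<.08)]; rr=cv2.minAreaRect(q[:,:2].astype(np.float32)); print(n,np.round(rr[0],3),np.round(rr[1],3),round(rr[2]),'zmax',q[:,2].max().round(3),im[v,u],hsv[v,u])
m=(im.max(2)<50); m[:200]=0;m[250:]=0;m[:,:275]=0;m[:,305:]=0
v,u=np.nonzero(m); print('ball',u.mean(),v.mean(),np.median(P[m],0), onz(d,u.mean(),v.mean(),.152+.075*.85))
for (u,v) in [(405,235),(290,178),(428,187),(425,265),(287,255)]: print((u,v),P[v,u])
E
python3 m1.py
```

```text
deck ((0.5137028098106384, -0.04676927626132965), (0.32567787170410156, 0.19550849497318268), 86.19776916503906) [  281   171   160   101 13649]
tray ((0.4857136011123657, -0.39233824610710144), (0.08362599462270737, 0.14994767308235168), 88.20819091796875) [486 210  42  64 960]
bA [0.614 0.454] [0.045 0.077] 87 zmax 0.034 [118  75  42] [ 13 164 118]
t1 [0.587 0.354] [0.038 0.042] 78 zmax 0.034 [138 174 154] [ 73  53 174]
red [0.608 0.257] [0.034 0.042] 23 zmax 0.035 [234  44  33] [  2 219 234]
gr [0.489 0.364] [0.037 0.055] 64 zmax 0.037 [107 182 118] [ 64 105 182]
bB [0.513 0.267] [0.036 0.04 ] 83 zmax 0.035 [175 117  68] [ 14 156 175]
t2 [0.444 0.358] [0.081 0.034] 35 zmax 0.035 [185 224 203] [ 74  44 224]
tin [0.329 0.317] [0.049 0.049] 45 zmax 0.05 [253 249 235] [ 23  18 253]
ball 289.6333333333333 223.85 [0.49114537 0.09557475 0.23081983] [0.49406965 0.09755974 0.21575   ]
(405, 235) [ 0.47987621 -0.13347301  0.1685629 ]
(290, 178) [0.60528006 0.10489201 0.1358019 ]
(428, 187) [ 0.58628244 -0.18836108  0.14126723]
(425, 265) [ 0.42070103 -0.17887871  0.14233169]
(287, 255) [0.43958224 0.10799518 0.14378488]
```

```bash
cat > m2.py <<'E'
from h import *
d=dict(np.load('/tmp/top.npz')); P=pts(d); im=d['image']; z=P[...,2]
hsv=cv2.cvtColor(im,cv2.COLOR_RGB2HSV)
print('bar',onz(d,341.9,244.9,.1855), 'pred',[.4588,-.0035])
for o in [(.5126,-.006),(.5137,-.0089)]:
    c,s=np.cos(-.066),np.sin(-.066); f=lambda x,y,zz:np.round(proj(d,[o[0]+c*x-s*y,o[1]+s*x+c*y,zz]),1)
    print(o,'post',f(-.02,-.125,.207),'bar',f(-.054,0,.1855),'corners',f(.1,.125,.14),f(.1,-.19,.14),f(-.095,-.19,.14),f(-.095,.125,.14),'lid',f(-.078,.086,.145),f(-.078,-.086,.145))
# grip bar
m=((hsv[...,0]>8)&(hsv[...,0]<22)&(hsv[...,1]>110)).astype(np.uint8); m[:,:480]=0;m[:,540:]=0;m[:210]=0;m[270:]=0
r=cv2.minAreaRect(np.argwhere(m)[:,::-1].astype(np.float32)); print('gripbar px',r, onz(d,*r[0],.081)); bp=cv2.boxPoints(r); print([onz(d,*p,.081)[:2].round(4) for p in bp])
# tray white
m=((im.min(2)>120)&(hsv[...,1]<60)&(z<.06)).astype(np.uint8); m[:,:475]=0;m[:,535:]=0;m[:190]=0;m[280:]=0
r=cv2.minAreaRect(np.argwhere(m)[:,::-1].astype(np.float32)); bp=cv2.boxPoints(r); print('tray px',r,bp.round(1).tolist()); print([onz(d,*p,.035)[:2].round(4) for p in bp])
for v in range(195,280,4):
    print(v,[ (round(P[v,u,0],3),round(P[v,u,1],3),round(P[v,u,2],3)) for u in (489,504,519)])
E
python3 m2.py
```

```text
bar [ 0.45701618 -0.00460832  0.1855    ] pred [0.4588, -0.0035]
(0.5126, -0.006) post [406.3 230.2] bar [340.8 244. ] corners [286.6 170.4] [434.3 180.9] [429.9 272.5] [278.9 261.6] lid [298.1 254.6] [380.7 260.6]
(0.5137, -0.0089) post [407.8 229.6] bar [342.3 243.5] corners [287.9 169.9] [435.6 180.4] [431.3 272. ] [280.3 261.1] lid [299.5 254.1] [382.1 260.1]
gripbar px ((511.5, 233.0), (8.0, 29.0), 90.0) [ 0.49720815 -0.38676492  0.081     ]
[array([ 0.506 , -0.3547]), array([ 0.5064, -0.4195]), array([ 0.4884, -0.4188]), array([ 0.488 , -0.3541])]
tray px ((504.5, 234.5), (89.0, 59.0), 90.0) [[475.0, 190.0], [534.0, 190.0], [534.0, 279.0], [475.0, 279.0]]
[array([ 0.6052, -0.3237]), array([ 0.6061, -0.463 ]), array([ 0.3966, -0.4538]), array([ 0.3957, -0.3175])]
195 [(np.float64(0.601), np.float64(-0.369), np.float64(0.001)), (np.float64(0.602), np.float64(-0.406), np.float64(-0.001)), (np.float64(0.603), np.float64(-0.444), np.float64(-0.004))]
199 [(np.float64(0.584), np.float64(-0.357), np.float64(0.033)), (np.float64(0.589), np.float64(-0.4), np.float64(0.013)), (np.float64
[... 3033 characters left out ...]
35), np.float64(0.038)), (np.float64(0.426), np.float64(-0.399), np.float64(0.002)), (np.float64(0.425), np.float64(-0.427), np.float64(0.02))]
271 [(np.float64(0.414), np.float64(-0.35), np.float64(0.036)), (np.float64(0.416), np.float64(-0.398), np.float64(0.003)), (np.float64(0.416), np.float64(-0.427), np.float64(0.019))]
275 [(np.float64(0.407), np.float64(-0.363), np.float64(0.001)), (np.float64(0.407), np.float64(-0.399), np.float64(-0.001)), (np.float64(0.407), np.float64(-0.435), np.float64(-0.002))]
279 [(np.float64(0.397), np.float64(-0.363), np.float64(-0.001)), (np.float64(0.397), np.float64(-0.397), np.float64(0.002)), (np.float64(0.397), np.float64(-0.434), np.float64(0.001))]
```

```bash
cat > g.py <<'E'
import sys
from h import *
# usage: g.py x y z ydir_deg [tiltaxis_yaw tilt_deg]  -> turn & shift in units of a row
def dev(x,y,z,yd,ax=0,ti=0):
    s=telemetry.get_obs(); p=np.array(s['tool_pos']); A=R.from_rotvec(s['tool_rot'])
    a=np.radians(yd); Y=np.array([np.cos(a),np.sin(a),0]); Z=np.array([0,0,-1.]); X=np.cross(Y,Z)
    B=R.from_matrix(np.stack([X,Y,Z],1)); b=np.radians(ax)
    B=R.from_rotvec(np.radians(ti)*np.array([np.cos(b),np.sin(b),0]))*B
    return (A.inv()*B).as_rotvec(degrees=True)/30, A.inv().apply(np.array([x,y,z])-p)/.3
if __name__=='__main__':
    t,s=dev(*map(float,sys.argv[1:])); print('turn',t.round(4),'shift',s.round(4))
E
python3 g.py .42 .2 .34 86.2;python3 g.py .4848 -.1309 .26 86.2
```

```text
turn [-0.0035 -0.0011 -0.7209] shift [-0.9783 -0.879  -0.3647]
turn [-0.0035 -0.0011 -0.7209] shift [-1.647  -1.7819 -0.0964]
```

```bash
python3 -m pendant '[0,0,-0.3,-0.2,-0.2,-0.36,1, 0,0,-0.6,-0.4,-0.35,-0.365,1, 0,0,-0.72,-0.58,-0.52,-0.365,1, 0,0,-0.72,-0.78,-0.7,-0.365,1, 0,0,-0.72,-0.978,-0.879,-0.365,1, 0,0,-0.72,-0.978,-0.879,-0.365,1, 0,0,-0.72,-0.978,-0.879,-0.365,1, 0,0,-0.72,-0.978,-0.879,-0.365,1]' 40
python3 g.py .4848 -.1309 .26 86.2
```

```text
t: 1.1
tool_pos: [0.421, 0.1977, 0.3407]
tool_rot: [0.114, 3.139, -0.001]
contact_force: [-0.3, 0.7, 0.1]
opening: 0.0856
grip_force: 0.0
turn [-0.0007  0.0002 -0.0121] shift [-0.2915 -1.0768  0.2693]
```

```bash
python3 -m pendant '[0,0,-0.012,-0.06,-0.2,0,1, 0,0,-0.012,-0.11,-0.4,0,1, 0,0,-0.012,-0.17,-0.6,0,1, 0,0,-0.012,-0.22,-0.8,0,1, 0,0,-0.012,-0.29,-1,0.1,1, 0,0,-0.012,-0.29,-1,0.2,1, 0,0,-0.012,-0.29,-1,0.2,1, 0,0,-0.012,-0.29,-1,0.2,1]'
python3 - <<'E'
from h import *
d=grab('side'); save(d,'s1.png'); np.savez('/tmp/s1',**d)
E
python3 g.py .4848 -.1309 .26 86.2;python3 g.py .4848 -.1309 .172 86.2
```

```text
t: 2.1
tool_pos: [0.4873, -0.1037, 0.2819]
tool_rot: [0.092, 3.139, -0.0]
contact_force: [0.6, 0.2, 0.5]
opening: 0.0854
grip_force: 0.0
turn [-0.001   0.0048  0.0147] shift [ 0.0042 -0.0906  0.0755]
turn [-0.001   0.0048  0.0147] shift [ 0.0049 -0.0905  0.3688]
```

View pics/s1.png

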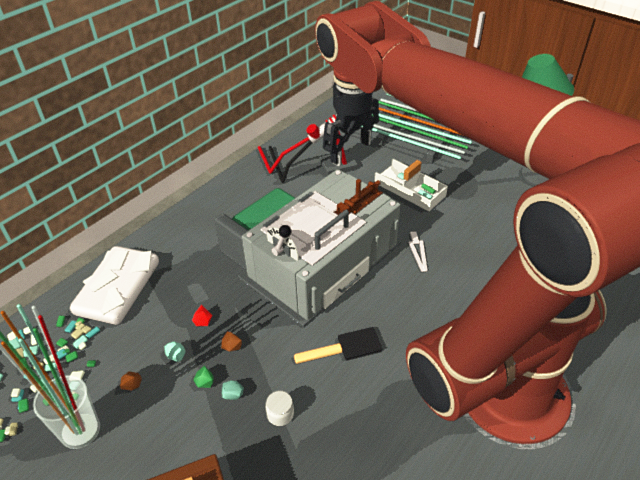

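Side view: red lump (202,316), aqua (174,351) and (232,390), green (204,377), brown (232,341) and (129,381). The crusher, lever and bolt are all in clear view. I'll go on to the bolt.

```bash
python3 -m pendant '[0,0,0.015,0.005,-0.09,0.05,1, 0,0,0.015,0.005,-0.09,0.12,1, 0,0,0.015,0.005,-0.09,0.12,1]'
python3 - <<'E'
from h import *
d=grab('top'); save(d,'t1.png',(350,150,480,300),4); d=grab('side');save(d,'s2.png',(280,80,440,260),4)
a=cv2.imread('pics/t1.png');b=cv2.imread('pics/s2.png');b=cv2.resize(b,None,fx=.8,fy=.8);b=b[:576,:];a=cv2.resize(a,None,fx=.55,fy=.55)
c=np.zeros((600,800,3),np.uint8);c[:a.shape[0],:a.shape[1]]=a;w=min(800-a.shape[1],b.shape[1]);c[:b.shape[0],a.shape[1]:a.shape[1]+w]=b[:,:w];cv2.imwrite('pics/c1.png',c)
E
python3 g.py .4848 -.1309 .172 86.2
```

```text
t: 2.52
tool_pos: [0.483, -0.1304, 0.2433]
tool_rot: [-0.106, -3.137, -0.003]
contact_force: [0.5, 0.7, -0.7]
opening: 0.0854
grip_force: 0.0
turn [ 0.0004  0.0007 -0.0018] shift [-2.800e-03  1.000e-04  2.439e-01]
```

View pics/c1.png

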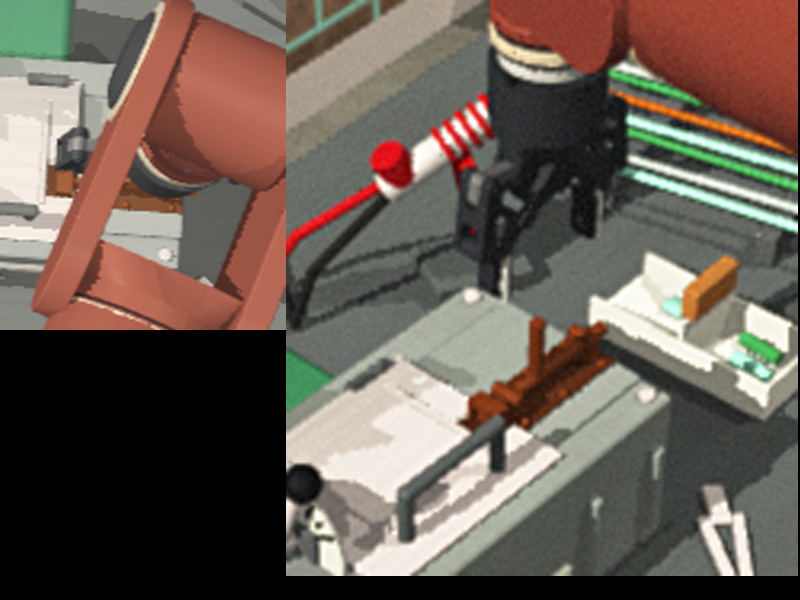

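The crop shows the bolt's post standing clear, with its top at about side (358,181), and the fingers above it. I'll check that point by ray, then descend.

```bash
python3 - <<'E'
from h import *
d=dict(np.load('/tmp/s1.npz')); print(onz(d,358.4,181,.205), proj(d,[.4848,-.1309,.207]), proj(d,[.4848,-.1309,.165]))
E
python3 -m pendant '[0,0,0,-0.003,0,0.12,1, 0,0,0,-0.003,0,0.24,1, 0,0,0,-0.003,0,0.24,1, 0,0,0,-0.003,0,0.24,0.6]'
```

```text
[ 0.48306876 -0.12847335  0.205     ] (np.float64(358.4533672754731), np.float64(179.43941041264034)) (np.float64(357.9213498302033), np.float64(193.855232527171))
t: 3.12
tool_pos: [0.4857, -0.1319, 0.1749]
tool_rot: [0.107, 3.137, -0.002]
contact_force: [0.8, -0.7, 1.1]
opening: 0.0694
grip_force: 0.0
```

```bash
python3 -m pendant '[0,0,0,0,0,0,0.3, 0,0,0,0,0,0,0, 0,0,0,0,0,0,0, 0,0,0,0,0,0,0]' 50; for i in 1; do python3 -m pendant '[0,0,0,0,-0.01,0,0, 0,0,0,0,-0.02,0,0, 0,0,0,0,-0.03,0,0, 0,0,0,0,-0.03,0,0]'; done
```

```text
t: 3.62
tool_pos: [0.485, -0.1318, 0.1737]
tool_rot: [0.107, 3.139, 0.0]
contact_force: [-1.1, 1.2, 3.6]
opening: 0.0106
grip_force: 48.7
t: 4.12
tool_pos: [0.4845, -0.139, 0.1737]
tool_rot: [0.107, 3.139, 0.007]
contact_force: [-1.0, 9.3, 6.1]
opening: 0.0106
grip_force: 49.4
```

```bash
python3 -m pendant '[0,0,0,0,-0.01,0,0, 0,0,0,0,-0.02,0,0, 0,0,0,0,-0.02,0,0]'; python3 -m pendant '[0,0,0,0,0.02,0,0, 0,0,0,0,0.04,0,0, 0,0,0,0,0.06,0,0, 0,0,0,0,0.07,0,0, 0,0,0,0,0.07,0,0]'; python3 -m pendant '[0,0,0,0,0.015,0,0, 0,0,0,0,0.015,0,0]'
```

```text
t: 4.5
tool_pos: [0.4845, -0.1399, 0.1736]
tool_rot: [0.105, 3.139, 0.026]
contact_force: [0.4, 26.7, 9.9]
opening: 0.0105
grip_force: 50.4
t: 5.12
tool_pos: [0.4853, -0.1272, 0.1737]
tool_rot: [0.108, 3.139, -0.005]
contact_force: [-1.4, -4.5, 5.8]
opening: 0.0106
grip_force: 49.8
t: 5.38
tool_pos: [0.4856, -0.1235, 0.1737]
tool_rot: [0.109, 3.139, -0.008]
contact_force: [-1.3, -6.2, 5.7]
opening: 0.0108
grip_force: 49.8
```

```bash
python3 -m pendant '[0,0,0,0,0.01,0,0, 0,0,0,0,0.02,0,0, 0,0,0,0,0.02,0,0]'; python3 -m pendant '[0,0,0,0,-0.03,0,0, 0,0,0,0,-0.06,0,0, 0,0,0,0,-0.08,0,0, 0,0,0,0,-0.09,0,0, 0,0,0,0,-0.09,0,0]'
```

```text
t: 5.75
tool_pos: [0.4857, -0.1215, 0.1737]
tool_rot: [0.11, 3.139, -0.023]
contact_force: [-2.1, -21.3, 2.8]
opening: 0.0109
grip_force: 50.1
t: 6.38
tool_pos: [0.4845, -0.1403, 0.1736]
tool_rot: [0.108, 3.139, 0.009]
contact_force: [-0.7, 8.5, 7.9]
opening: 0.0109
grip_force: 50.7
```

```bash
python3 -m pendant '[0,0,0,0,-0.015,0,0, 0,0,0,0,-0.025,0,0, 0,0,0,0,-0.025,0,0]'; python3 -m pendant '[0,0,0,0,0.03,0,0, 0,0,0,0,0.06,0,0, 0,0,0,0,0.09,0,0, 0,0,0,0,0.115,0,0, 0,0,0,0,0.115,0,0]'
```

```text
t: 6.75
tool_pos: [0.4843, -0.1416, 0.1736]
tool_rot: [0.105, 3.139, 0.031]
contact_force: [-0.0, 29.3, 12.7]
opening: 0.0103
grip_force: 51.9
t: 7.38
tool_pos: [0.4858, -0.1212, 0.1737]
tool_rot: [0.109, 3.139, -0.023]
contact_force: [-2.7, -21.2, 2.7]
opening: 0.0105
grip_force: 51.0
```

Two strokes done. I'll go for the third.

```bash
python3 -m pendant '[0,0,0,0,-0.03,0,0, 0,0,0,0,-0.06,0,0, 0,0,0,0,-0.09,0,0, 0,0,0,0,-0.115,0,0, 0,0,0,0,-0.12,0,0, 0,0,0,0,-0.12,0,0]'; python3 -m pendant '[0,0,0,0,0.03,0,0, 0,0,0,0,0.06,0,0, 0,0,0,0,0.09,0,0, 0,0,0,0,0.12,0,0, 0,0,0,0,0.12,0,0]'
```

```text
t: 8.12
tool_pos: [0.4843, -0.1433, 0.1736]
tool_rot: [0.105, 3.139, 0.03]
contact_force: [0.1, 29.5, 12.1]
opening: 0.0105
grip_force: 52.9
t: 8.75
tool_pos: [0.4858, -0.1208, 0.1737]
tool_rot: [0.109, 3.139, -0.021]
contact_force: [-2.2, -18.4, 2.2]
opening: 0.0107
grip_force: 52.1
```

```bash
python3 -m pendant '[0,0,0,0,0.01,0,0, 0,0,0,0,0.01,0,0]'; python3 -m pendant '[0,0,0,0,-0.04,0,0, 0,0,0,0,-0.07,0,0, 0,0,0,0,-0.1,0,0, 0,0,0,0,-0.13,0,0, 0,0,0,0,-0.135,0,0, 0,0,0,0,-0.135,0,0]'
```

```text
t: 9.0
tool_pos: [0.4858, -0.1206, 0.1737]
tool_rot: [0.111, 3.139, -0.03]
contact_force: [-3.0, -29.0, 0.1]
opening: 0.0108
grip_force: 52.5
t: 9.75
tool_pos: [0.4837, -0.1524, 0.1737]
tool_rot: [0.108, 3.139, 0.002]
contact_force: [-1.3, 2.3, 6.7]
opening: 0.0105
grip_force: 52.6
```

Broken through, so I'll draw it right back.

```bash
python3 -m pendant '[0,0,0,0,-0.03,0,0, 0,0,0,0,-0.05,0,0, 0,0,0,0,-0.062,0,0, 0,0,0,0,-0.062,0,0]'; python3 -m pendant '[0,0,0,0,0,0,0.3, 0,0,0,0,0,0,0.6, 0,0,0,0,0,-0.1,0.7, 0,0,0,0,0,-0.3,0.7, 0,0,0,0,0,-0.3,0.7]'; python3 g.py .4588 -.004 .26 -3.8;  python3 g.py .4588 -.004 .26 176.2; python3 - <<'E'
from h import *
print(telemetry.get_obs()['q'].round(3))
E
```

```text
t: 10.25
tool_pos: [0.4828, -0.1661, 0.1736]
tool_rot: [0.106, 3.139, 0.021]
contact_force: [-0.6, 19.6, 11.0]
opening: 0.0105
grip_force: 53.4
t: 10.88
tool_pos: [0.4842, -0.173, 0.2687]
tool_rot: [0.108, 3.13, -0.008]
contact_force: [0.6, 0.1, -1.1]
opening: 0.0597
grip_force: 0.0
turn [0.0073 0.0208 2.9946] shift [0.1237 0.5562 0.0253]
turn [-0.0208  0.0073 -3.0054] shift [0.1237 0.5562 0.0253]
[-0.488 -0.243  1.827 -0.     1.547 -1.989]
```

```bash
python3 -m pendant '[0,0,0.35,0.04,0.2,0,0.7, 0,0,0.7,0.08,0.4,0,0.7, 0,0,1,0.124,0.556,0,0.7, 0,0,1,0.124,0.556,0,0.7]'; python3 -m pendant '[0,0,0.35,0,0,0,0.7, 0,0,0.7,0,0,0,0.7, 0,0,1,0,0,0,0.6]'; python3 -m pendant '[0,0,0.35,0,0,0,0.6, 0,0,0.7,0,0,0,0.6, 0,0,0.99,0,0,0,0.6, 0,0,0.99,0,0,0,0.6]';  python3 g.py .458 -.004 .1665 -3.8
```

```text
t: 11.38
tool_pos: [0.4553, -0.0001, 0.2615]
tool_rot: [-0.911, -3.005, 0.0]
contact_force: [-0.1, -0.7, 0.0]
opening: 0.0596
grip_force: 0.0
t: 11.75
tool_pos: [0.4561, -0.0034, 0.2616]
tool_rot: [-1.67, -2.66, 0.002]
contact_force: [-0.1, 0.9, 0.5]
opening: 0.0511
grip_force: 0.0
t: 12.25
tool_pos: [0.4561, -0.0033, 0.2618]
tool_rot: [-2.289, -2.151, 0.002]
contact_force: [0.2, 0.0, 0.7]
opening: 0.051
grip_force: 0.0
turn [-0.0027  0.0006  0.008 ] shift [-0.0017  0.0069  0.3176]
```

```bash
python3 -m pendant '[0,0,0.008,-0.002,0.007,0.1,0.6, 0,0,0.008,-0.002,0.007,0.2,0.6, 0,0,0.008,-0.002,0.007,0.3,0.6, 0,0,0.008,-0.002,0.007,0.31,0.6, 0,0,0.008,-0.002,0.007,0.31,0.3, 0,0,0.008,-0.002,0.007,0.31,0, 0,0,0.008,-0.002,0.007,0.31,0, 0,0,0.008,-0.002,0.007,0.31,0]' 30; python3 - <<'E'
from h import *
s=telemetry.get_obs(); o=np.array([.513,-.0075]); p=np.array(s['tool_pos'])
c,sn=np.cos(-.066),np.sin(-.066); x=(p[:2]-o)@[c,sn]; print('crusher x',x, p, s['q'])
A=R.from_rotvec(s['tool_rot']); 
h=np.array([.0780+o[0]*0,.1405]); b0=np.array([x,p[2]+.019])
for th in range(0,101,10):
    f=np.radians(th)+np.arctan2(45,132); b=np.array([.078-.1395*np.cos(f),.1405+.1395*np.sin(f)])
    dx,dz=b[0]+.054,b[1]-.1855
    print(th, (A.inv().apply([dx*c,dx*sn,dz])/.3).round(3))
E
```

```text
t: 13.25
tool_pos: [0.4594, -0.0033, 0.1715]
tool_rot: [2.293, 2.144, 0.003]
contact_force: [-0.7, -0.7, 5.1]
opening: 0.0105
grip_force: 29.4
crusher x -0.053798033648569187 [ 0.45936106 -0.00331695  0.17153073] [-1.69276982e-01 -3.20726395e-01  2.05149099e+00 -2.94124025e-04
  1.40757205e+00 -1.02127753e-01]
0 [-0. -0. -0.]
10 [-0.     0.033 -0.074]
20 [-0.     0.078 -0.141]
30 [ 0.     0.135 -0.2  ]
40 [ 0.     0.2   -0.247]
50 [ 0.     0.273 -0.283]
60 [ 0.     0.351 -0.305]
70 [ 0.     0.431 -0.314]
80 [ 0.     0.512 -0.308]
90 [ 0.     0.591 -0.288]
100 [ 0.001  0.665 -0.255]
```

```bash
python3 -m pendant '[0,0,0,0,0.015,-0.037,0, 0,0,0,0,0.033,-0.074,0, 0,0,0,0,0.055,-0.108,0, 0,0,0,0,0.078,-0.141,0, 0,0,0,0,0.105,-0.171,0, 0,0,0,0,0.135,-0.2,0, 0,0,0,0,0.135,-0.2,0]'
```

```text
t: 14.12
tool_pos: [0.4979, -0.0058, 0.2328]
tool_rot: [-2.293, -2.144, 0.005]
contact_force: [-10.1, -1.4, 8.2]
opening: 0.0108
grip_force: 30.0
```

```bash
python3 -m pendant '[0,0,0,0,0.031,-0.025,0, 0,0,0,0,0.065,-0.047,0, 0,0,0,0,0.1,-0.067,0, 0,0,0,0,0.138,-0.083,0, 0,0,0,0,0.176,-0.096,0, 0,0,0,0,0.216,-0.105,0, 0,0,0,0,0.256,-0.111,0, 0,0,0,0,0.296,-0.114,0, 0,0,0,0,0.336,-0.113,0, 0,0,0,0,0.377,-0.108,0, 0,0,0,0,0.377,-0.108,0]'; python3 -m pendant '[0,0,0,0,0.04,0.009,0, 0,0,0,0,0.079,0.02,0, 0,0,0,0,0.11,0.033,0, 0,0,0,0,0.138,0.045,0, 0,0,0,0,0.138,0.045,0]'
```

```text
t: 15.5
tool_pos: [0.6138, -0.0135, 0.265]
tool_rot: [2.292, 2.143, 0.006]
contact_force: [2.2, -1.2, 4.8]
opening: 0.0108
grip_force: 31.7
t: 16.12
tool_pos: [0.6547, -0.0162, 0.2496]
tool_rot: [2.293, 2.144, 0.005]
contact_force: [4.1, -1.0, 2.3]
opening: 0.0104
grip_force: 32.9
```

```bash
python3 -m pendant '[0,0,0,0,0,0,0.2, 0,0,0,0,0,0,0.35, 0,0,0,0,0,-0.15,0.35, 0,0,0,0,0,-0.35,0.35, 0,0,0,0,0,-0.5,0.4, 0,0,0,0,0,-0.5,0.6]'; python3 - <<'E'
from h import *
d=grab('side'); save(d,'s3.png'); np.savez('/tmp/s3',**d); print(telemetry.get_obs()['q'].round(4).tolist())
E
python3 g.py .5 -.25 .38 -3.8
```

```text
t: 16.88
tool_pos: [0.6534, -0.0161, 0.4037]
tool_rot: [2.291, 2.142, 0.007]
contact_force: [-0.5, 0.3, 0.3]
opening: 0.0509
grip_force: 0.0
[-0.1385, 0.073, 1.3155, 0.0001, 1.7512, -0.0712]
turn [ 0.0038  0.0001 -0.0018] shift [-0.8123 -0.456   0.0667]
```

View pics/s3.png

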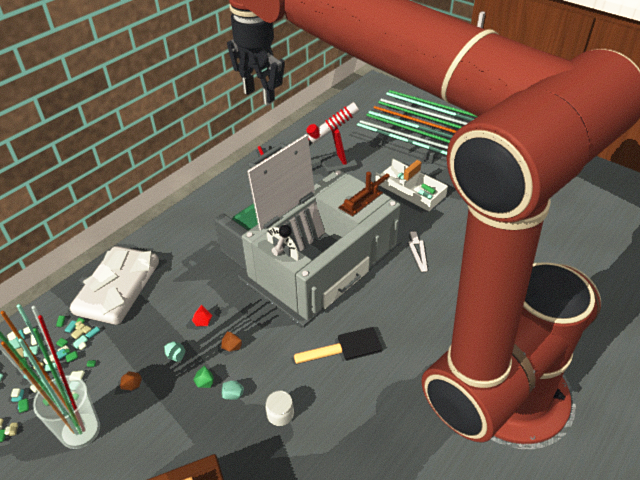

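Side view: the lid stands up and open around (283,180), and the hopper mouth is clear. I'll move towards the tray and make a small tilt on the way to learn how the wrist bends.

```bash
python3 -m pendant '[0,0,0,-0.2,-0.1,0,0.6, 0,0,0,-0.4,-0.2,0,0.6, 0,0,0,-0.6,-0.3,0,0.8, 0,0,0,-0.81,-0.4,0.06,1, 0,0,0,-0.81,-0.45,0.06,1, 0,0.3,0,-0.81,-0.45,0.06,1, 0,0.6,0,-0.81,-0.45,0.06,1, 0,0.9,0,-0.81,-0.45,0.06,1, 0,0.9,0,-0.81,-0.45,0.06,1]'; cat > log.py <<'E'
from h import *
import json
s=telemetry.get_obs(); open('q.jsonl','a').write(json.dumps([list(s['q']),list(s['tool_pos']),list(s['tool_rot'])])+'\n'); print(np.round(s['q'],4).tolist(),np.round(s['tool_pos'],4).tolist(),np.round(s['tool_rot'],4).tolist())
E
python3 log.py;  python3 -m pendant '[0,-0.4,0,0,0,0,1, 0,-0.7,0,0,0,0,1, 0,-0.9,0,0,0,0,1, -0.3,-0.9,0,0,0,0,1, -0.6,-0.9,0,0,0,0,1, -0.6,-0.9,0,0,0,0,1]'; python3 log.py;python3 g.py .497 -.387 .2 -3.8; python3 g.py .497 -.387 .2 -92
```

```text
t: 18.05
tool_pos: [0.5005, -0.2505, 0.3758]
tool_rot: [-2.029, -1.888, -0.485]
contact_force: [0.0, -0.1, -0.2]
opening: 0.0854
grip_force: 0.0
[-0.7739, 0.0029, 1.4774, 0.3825, 1.9609, -0.6087] [0.5005, -0.2505, 0.3758] [-2.0292, -1.8879, -0.485]
t: 18.8
tool_pos: [0.5001, -0.248, 0.3793]
tool_rot: [2.192, 1.905, 0.296]
contact_force: [0.4, -0.4, -0.6]
opening: 0.0856
grip_force: 0.0
[-0.6731, -0.3396, 1.7447, 0.1573, 1.48, -0.5272] [0.5001, -0.248, 0.3793] [2.1922, 1.9052, 0.2957]
turn [ 0.5741  0.0086 -0.1394] shift [-0.464  -0.1244  0.5839]
turn [ 0.4578 -0.4305  2.7768] shift [-0.464  -0.1244  0.5839]
```

```bash
cat > kin.py <<'E'
from h import *
import json
from scipy.optimize import least_squares
S=[json.loads(l) for l in open('q.jsonl')]
S+=[[[1.00800401,.0533194598,1.61414777,0,1.47601273,-.119016],[.26805362,.56397524,.23017355],[-.69123717,-3.06396375,.00279788]],
[[-.169277,-.320726,2.051491,-.000294,1.407572,-.102128],[.459361,-.003317,.171531],[2.293,2.144,.003]],
[[-.1385,.073,1.3155,.0001,1.7512,-.0712],[.6534,-.0161,.4037],[2.291,2.142,.007]]]
E=lambda s,a:R.from_euler(s,a)
def fk(x,q,sg=1,c=np.pi/2,tau=1):
    r0,s,z0,L1,L2,a3,L3=x
    A=E('z',q[0])*E('y',q[1]); B=A*E('y',q[2]); C=B*E('z',sg*q[3])*E('y',q[4])
    p=E('z',q[0]).apply([r0,s,z0])+A.apply([0,0,L1])+B.apply([a3,0,L2])+C.apply([0,0,L3])
    return p,C*E('z',tau*q[5]+c)
def fit(sg):
    f=lambda x:np.concatenate([fk(x,q,sg)[0]-p for q,p,_ in S]+[[(x[6]-.25)*1e-3]])
    return least_squares(f,[0,.07,.4,.4,.5,0,.25])
if __name__=='__main__':
    for sg in(1,-1):
        r=fit(sg); print(sg,r.x.round(4),np.abs(r.fun).max())
        for c in (0,np.pi/2,-np.pi/2,np.pi):
          for tau in(1,-1): print(c,tau,[round((R.from_rotvec(w).inv()*fk(r.x,q,sg,c,tau)[1]).magnitude(),3) for q,_,w in S])
E
python3 kin.py
```

```text
1 [-0.005   0.0743  0.2386  0.4269  0.6151  0.0968  0.279 ] 0.001995897836419458
0 1 [1.571, 1.571, 1.571, 1.571, 1.571]
0 -1 [0.353, 0.516, 1.333, 1.367, 1.428]
1.5707963267948966 1 [0.0, 0.0, 0.0, 0.0, 0.005]
1.5707963267948966 -1 [1.217, 1.054, 0.238, 0.204, 0.143]
-1.5707963267948966 1 [3.142, 3.142, 3.142, 3.142, 3.142]
-1.5707963267948966 -1 [1.924, 2.087, 2.904, 2.937, 2.999]
3.141592653589793 1 [1.571, 1.571, 1.571, 1.571, 1.571]
3.141592653589793 -1 [2.788, 2.625, 1.809, 1.775, 1.713]
-1 [-0.0564  0.104   0.2063  0.2767  0.6461  0.1729  0.0175] 0.09750355397401855
0 1 [1.426, 1.623, 1.571, 1.571, 1.571]
0 -1 [0.707, 0.627, 1.333, 1.366, 1.428]
1.5707963267948966 1 [0.765, 0.315, 0.0, 0.0, 0.005]
1.5707963267948966 -1 [1.646, 1.068, 0.238, 0.204, 0.143]
-1.5707963267948966 1 [2.857, 3.113, 3.142, 3.142, 3.141]
-1.5707963267948966 -1 [1.734, 2.13, 2.904, 2.937, 2.999]
3.141592653589793 1 [1.963, 1.567, 1.571, 1.571, 1.571]
3.141592653589793 -1 [3.095, 2.603, 1.809, 1.775, 1.713]
```

```bash
cat > ik.py <<'E'
from kin import *
X=fit(1).x
lo=np.array([-3.01,-1.01,.06,-1.02,.09,-3.14])+.03; hi=np.array([3.01,2.22,2.58,4.17,2.62,3.14])-.03
def ik(p,B,q0):
    def f(q):
        pp,r=fk(X,q); return np.concatenate([(pp-p)*5,(r.inv()*B).as_rotvec()])
    r=least_squares(f,np.clip(q0,lo+.01,hi-.01),bounds=(lo,hi)); return r.x,np.abs(r.fun).max()
o=np.array([.513,-.0075,0]); Rc=E('z',-.066)
def traypose(yaw,tilt,lip):  # yaw of lip dir (world deg), lip world pos -> T of tray; grasp tool pose
    T=E('z',np.radians(yaw))*E('y',np.radians(tilt)); org=lip-T.apply([.09,0,.014]); return org,T
def tool(org,T,flip):
    B=T*R.from_matrix(np.array([[0,1,0],[1,0,0],[0,0,-1.]]))   # tool y=tray x, tool x= tray y, z down
    if flip: B=B*E('z',np.pi)
    return org+T.apply([0,0,.049]),B
if __name__=='__main__':
    for name,cl in dict(right=(0,-.045,.19),left=(0,.045,.2),front=(-.04,0,.18)).items():
        lip=o+Rc.apply(cl)
        for yaw in range(-180,180,15):
            for flip in(0,1):
                best=None
                for q3 in (-.9,0,.9,2,3):
                    org,T=traypose(yaw,62,lip); p,B=tool(org,T,flip)
                    x,e=ik(p,B,[-.3,-.1,1.6,q3,1.5,0 if not flip else 2])
                    if best is None or e<best[1]: best=(x,e)
                if best[1]<.01: print(name,yaw,flip,best[0].round(2),round(best[1],4), (o+0).size and p.round(2))
E
python3 ik.py
```

```text
right -180 0 [-0.46 -0.93  2.47  0.67  0.68  2.37] 0.0 [ 0.52 -0.05  0.29]
right -180 1 [-0.46 -0.93  2.47  0.67  0.68 -0.77] 0.0 [ 0.52 -0.05  0.29]
right -165 0 [-0.63 -0.82  2.42  0.99  0.96  1.91] 0.0 [ 0.52 -0.05  0.29]
right -165 1 [-0.63 -0.82  2.42  0.99  0.96 -1.23] 0.0 [ 0.52 -0.05  0.29]
right -150 0 [-0.72 -0.63  2.32  1.09  1.23  1.62] 0.0 [ 0.52 -0.05  0.29]
right -150 1 [-0.72 -0.63  2.32  1.09  1.23 -1.52] 0.0 [ 0.52 -0.05  0.29]
right -135 0 [-0.75 -0.44  2.19  1.09  1.45  1.42] 0.0 [ 0.52 -0.04  0.29]
right -135 1 [-0.75 -0.44  2.19  1.09  1.45 -1.72] 0.0 [ 0.52 -0.04  0.29]
right -120 0 [-0.74 -0.26  2.06  1.05  1.65  1.27] 0.0 [ 0.52 -0.04  0.29]
right -120 1 [-0.74 -0.26  2.06  1.05  1.65 -1.87] 0.0 [ 0.52 -0.04  0.29]
right -105 0 [-0.7  -0.1   1.92  0.97  1.82  1.13] 0.0 [ 0.51 -0.04  0.29]
right -90 0 [-0.64  0.03  1.79  0.88  1.97  1.  ] 0.0 [ 0.51 -0.04  0.29]
right -75 0 [-0.57  0.15  1.67  0.77  2.12  0.87] 0.0 [ 0.51 -0.04  0.29]
right -75 1 [-0.57  0.15  1.67  0.77  2.12 -2.27] 0.0 [ 0.51 -0.04  0.29]
right -60 0 [-0.5   0.24  1.56  0.63  2.24  0.71] 0.0
[... 5330 characters left out ...]
0.55  2.28 -0.61] 0.0 [ 0.46 -0.01  0.28]
front 30 1 [ 0.06  0.27  1.55 -0.55  2.28  2.53] 0.0 [ 0.46 -0.01  0.28]
front 45 0 [ 0.13  0.21  1.62 -0.7   2.17 -0.79] 0.0 [ 0.47 -0.01  0.28]
front 45 1 [ 0.13  0.21  1.62 -0.7   2.17  2.35] 0.0 [ 0.47 -0.01  0.28]
front 60 0 [ 0.21  0.13  1.71 -0.83  2.03 -0.93] 0.0 [ 0.47 -0.01  0.28]
front 60 1 [ 0.21  0.13  1.71 -0.83  2.03  2.21] 0.0 [ 0.47 -0.01  0.28]
front 75 0 [ 0.27  0.03  1.81 -0.93  1.88 -1.06] 0.0 [ 0.47 -0.02  0.28]
front 75 1 [ 0.27  0.03  1.81 -0.93  1.88  2.08] 0.0 [ 0.47 -0.02  0.28]
front 150 0 [ 0.14 -0.87  2.46 -0.87  0.79 -2.09] 0.0 [ 0.48 -0.01  0.28]
front 150 1 [ 0.14 -0.87  2.46 -0.87  0.79  1.05] 0.0 [ 0.48 -0.01  0.28]
```

```bash
python3 -m pendant '[0.2,0,-0.07,-0.12,-0.03,0.1,1, 0.4,0,-0.14,-0.24,-0.06,0.25,1, 0.574,0.009,-0.2,-0.36,-0.09,0.4,1, 0.574,0.009,-0.2,-0.464,-0.124,0.54,1, 0.574,0.009,-0.2,-0.464,-0.124,0.584,1, 0.574,0.009,-0.2,-0.464,-0.124,0.584,1]'; python3 g.py .497 -.387 .049 -2
python3 - <<'E'
from h import *
d=grab('side'); save(d,'s4.png',(330,60,490,240),3.3)
E
```

```text
t: 19.55
tool_pos: [0.4995, -0.3875, 0.2003]
tool_rot: [2.258, 2.182, -0.003]
contact_force: [0.1, 0.1, 0.5]
opening: 0.0855
grip_force: 0.0
turn [-0.0012  0.0046  0.0012] shift [ 0.0025 -0.008   0.5042]
```

View pics/s4.png

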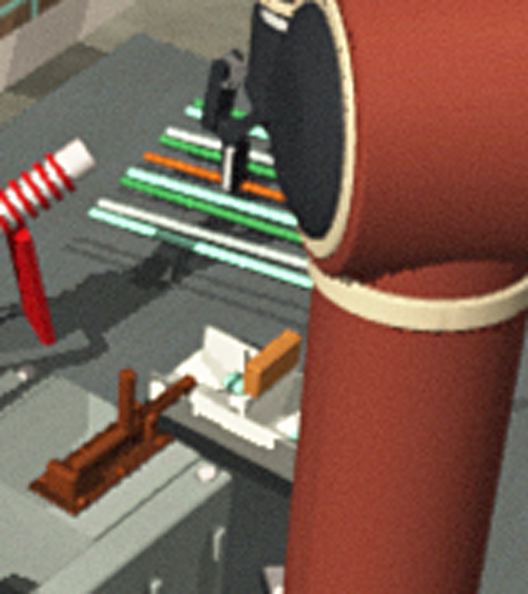

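The crop shows the tray's grip bar at crop (272,362), clear below the fingers, and the bolt drawn back. I'll grasp the tray.

```bash
python3 -m pendant '[0,0,0,0.002,-0.008,0.15,1, 0,0,0,0.002,-0.008,0.3,1, 0,0,0,0.002,-0.008,0.42,1, 0,0,0,0.002,-0.008,0.5,1, 0,0,0,0.002,-0.008,0.5,1, 0,0,0,0.002,-0.008,0.5,0.5, 0,0,0,0.002,-0.008,0.5,0, 0,0,0,0.002,-0.008,0.5,0, 0,0,0,0.002,-0.008,0.5,0, 0,0,0,0.002,-0.008,0.5,0]' 100; python3 -m pendant '[0,0,0,0,0,-0.1,0, 0,0,0,0,0,-0.2,0, 0,0,0,0,0,-0.2,0]'; python3 log.py
```

```text
t: 20.85
tool_pos: [0.4975, -0.3888, 0.0525]
tool_rot: [2.257, 2.177, -0.002]
contact_force: [0.4, 1.0, 5.3]
opening: 0.0146
grip_force: 98.4
t: 21.22
tool_pos: [0.4978, -0.3891, 0.1131]
tool_rot: [2.255, 2.176, -0.002]
contact_force: [0.9, -0.8, -4.2]
opening: 0.0147
grip_force: 98.2
[-0.7803, 0.1608, 1.7003, -0.0019, 1.2723, -0.7441] [0.4978, -0.3891, 0.1131] [2.2548, 2.1758, -0.0025]
```

```bash
cat > pour.py <<'E'
from ik import *
q0=[-.11,.32,1.49,-.15,2.2,-.16]
for ti,cl in ((0,(-.06,0,.25)),(30,(-.05,0,.235)),(50,(-.045,0,.215)),(64,(-.04,0,.205)),(70,(-.04,0,.205))):
    org,T=traypose(-3.8,ti,o+Rc.apply(cl)); p=org+T.apply([0,0,.0525]); _,B=tool(org,T,0)
    x,e=ik(p,B,q0); print(ti,p.round(4),x.round(2),round(e,4))
E
python3 pour.py; python3 g.py .4978 -.3891 .345 -3.8; python3 g.py .36 -.05 .345 -3.8
```

```text
0 [0.3633 0.0024 0.2885] [-0.2  -0.66  2.09 -0.    1.71 -0.13] 0.0
30 [ 4.045e-01 -3.000e-04  3.133e-01] [-0.15 -0.16  1.75 -0.05  2.08 -0.1 ] 0.0
50 [ 0.4398 -0.0027  0.3087] [-0.14  0.13  1.57 -0.08  2.31 -0.1 ] 0.0
64 [ 0.4682 -0.0045  0.3028] [-0.13  0.33  1.45 -0.1   2.48 -0.11] 0.0
70 [ 0.4785 -0.0052  0.3027] [-0.13  0.4   1.4  -0.11  2.56 -0.11] 0.0
turn [0.0094 0.0129 0.0586] shift [-0.0053  0.0036 -0.7729]
turn [0.0094 0.0129 0.0586] shift [ 1.1079 -0.4957 -0.7829]
```

```bash
python3 -m pendant '[0,0,0.02,0,0,-0.15,0, 0,0,0.04,0,0,-0.3,0, 0,0,0.06,0,0,-0.45,0, 0,0,0.06,0,-0.02,-0.6,0, 0,0,0.06,0.1,-0.08,-0.75,0, 0,0,0.06,0.25,-0.16,-0.775,0, 0,0,0.06,0.4,-0.22,-0.775,0, 0,0,0.06,0.55,-0.28,-0.775,0, 0,0,0.06,0.7,-0.34,-0.775,0, 0,0,0.06,0.85,-0.4,-0.775,0, 0,0,0.06,0.97,-0.45,-0.775,0, 0,0,0.06,0.97,-0.45,-0.775,0]'; python3 g.py .3633 .0024 .32 -3.8;python3 g.py .4045 -.0003 .3133 -3.8 86.2 30
```

```text
t: 22.72
tool_pos: [0.3712, -0.0898, 0.3402]
tool_rot: [2.29, 2.148, -0.003]
contact_force: [0.0, -1.2, -2.9]
opening: 0.0146
grip_force: 98.7
turn [-0.0002  0.0057  0.0048] shift [ 0.3052 -0.0458  0.0665]
turn [0.9998 0.0068 0.0032] shift [0.3051 0.0918 0.0888]
```

```bash
python3 -m pendant '[0,0,0,0.12,0,0,0, 0,0,0,0.24,0,0,0, 0,0,0,0.305,0,0.02,0, 0.25,0,0,0.305,0.02,0.04,0, 0.5,0,0,0.305,0.045,0.06,0, 0.75,0,0,0.305,0.07,0.075,0, 1,0,0,0.305,0.092,0.085,0, 1,0,0,0.305,0.092,0.085,0]'; python3 g.py .4398 -.0027 .3087 -3.8 86.2 50;python3 g.py .4682 -.0045 .3028 -3.8 86.2 64
python3 - <<'E'
from h import *
d=grab('side'); save(d,'s5.png',(180,80,500,320),2.4); grab('top')
E
```

```text
t: 23.72
tool_pos: [0.4066, -0.0029, 0.3123]
tool_rot: [-1.984, -1.852, 0.504]
contact_force: [-0.1, -0.0, -4.5]
opening: 0.0146
grip_force: 99.1
turn [ 0.6584  0.0032 -0.0062] shift [ 0.0083  0.1013 -0.0451]
turn [ 1.125   0.0024 -0.0066] shift [ 0.0087  0.1931 -0.0759]
```

View pics/s5.png

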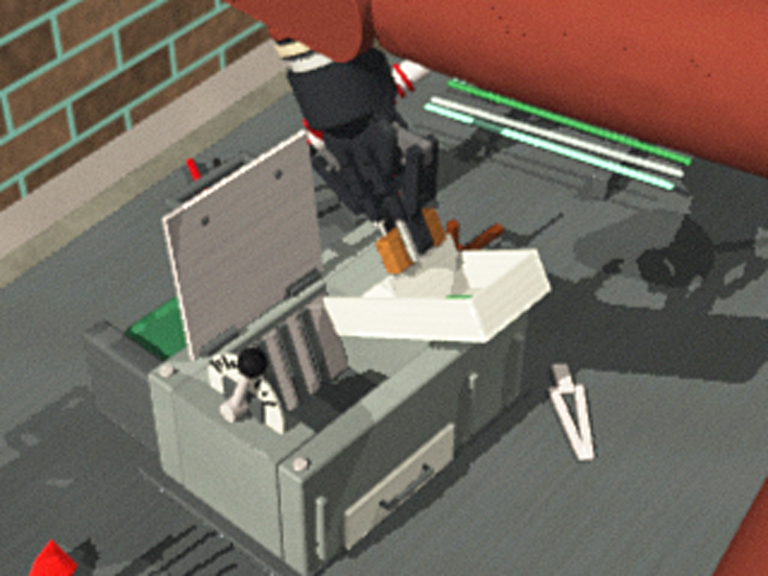

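Picture: the tray is tilted 30°, with its lip over the hopper at crop (330,310), stubs in the closed bay and the gripper clear of the lid. I'll keep tilting.

```bash
python3 -m pendant '[0.2,0,0,0.008,0.03,-0.01,0, 0.4,0,0,0.008,0.06,-0.02,0, 0.55,0,0,0.008,0.08,-0.04,0, 0.66,0,0,0.008,0.1,-0.045,0, 0.66,0,0,0.008,0.1,-0.045,0, 0.66,0,0,0.008,0.1,-0.045,0]'; python3 g.py .4682 -.0045 .3028 -3.8 86.2 64; python3 log.py
```

```text
t: 24.58
tool_pos: [0.4383, -0.0021, 0.3143]
tool_rot: [-1.759, -1.641, 0.761]
contact_force: [0.5, -0.4, -3.3]
opening: 0.0144
grip_force: 99.3
turn [ 0.4839  0.0031 -0.0076] shift [-0.0012  0.0941 -0.0512]
[-0.1383, 0.121, 1.5654, -0.0773, 2.3159, -0.0955] [0.4383, -0.0021, 0.3143] [-1.7587, -1.6412, 0.7607]
```

```bash
python3 -m pendant '[0.2,0,0,0,0.035,-0.02,0, 0.4,0,0,0,0.07,-0.04,0, 0.55,0,0,0,0.1,-0.055,0, 0.55,0,0,0,0.1,-0.055,0, 0.55,0,0,0,0.1,-0.055,0, 0.55,0,0,0,0.1,-0.055,0, 0.55,0,0,0,0.1,-0.055,0, 0.55,0,0,0,0.1,-0.055,0]'; python3 log.py
python3 - <<'E'
from h import *
d=grab('side'); save(d,'s6.png',(180,80,500,320),2.4); d=grab('top'); np.savez('/tmp/t6',**d)
E
```

```text
t: 25.58
tool_pos: [0.4703, -0.0042, 0.3016]
tool_rot: [-1.552, -1.448, 0.947]
contact_force: [-0.2, 0.6, -4.0]
opening: 0.0142
grip_force: 99.5
[-0.1311, 0.3506, 1.4353, -0.1017, 2.5064, -0.1042] [0.4703, -0.0042, 0.3016] [-1.5525, -1.4479, 0.947]
```

View pics/s6.png

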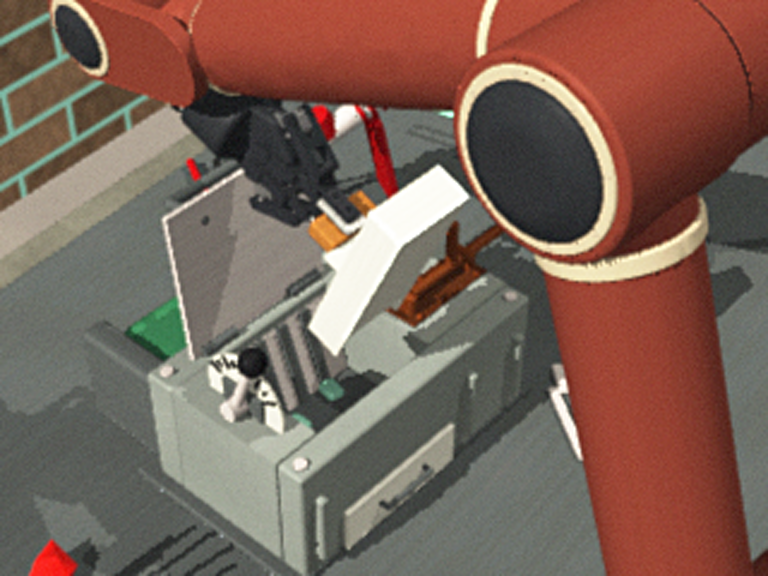

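Picture: pebbles are lying in the hopper around crop (330,388) and the tray is steep. I'll give it a short shake to be sure, then bring it level.

```bash
python3 -m pendant '[0.08,0,0,0,0.02,0,0, 0.08,0,0,0,0,0,0, 0.08,0,0,0,0.02,0,0, 0.08,0,0,0,0,0,0, 0.08,0,0,0,0,0,0, 0.08,0,0,0,0,0,0]'; python3 -m pendant '[-0.2,0,0,0,-0.05,0,0, -0.4,0,0,0,-0.1,0,0, -0.6,0,0,0,-0.16,0,0, -0.8,0,0,0,-0.21,0,0, -1,0,0,0,-0.26,0,0, -1,0,0,0,-0.26,0,0]'; python3 g.py .36 -.005 .33 -3.8
```

```text
t: 26.42
tool_pos: [0.4705, -0.0042, 0.3015]
tool_rot: [-1.522, -1.419, 0.971]
contact_force: [-0.2, -0.9, -3.5]
opening: 0.0143
grip_force: 99.5
t: 27.18
tool_pos: [0.4416, -0.0019, 0.377]
tool_rot: [-1.892, -1.766, 0.618]
contact_force: [0.4, -0.7, -3.2]
opening: 0.0144
grip_force: 99.3
turn [-1.2762  0.0077 -0.0041] shift [-0.0279 -0.1153  0.2908]
```

```bash
python3 -m pendant '[-0.25,0,0,0,-0.04,0.03,0, -0.5,0,0,0,-0.08,0.06,0, -0.75,0,0,0,-0.1,0.1,0, -1,0,0,0,-0.115,0.12,0, -1,0,0,0,-0.115,0.12,0]';python3 g.py .38 -.03 .345 -2;python3 - <<'E'
from h import *
d=grab('top');  save(d,'t7.png',(250,130,450,330),3); np.savez('/tmp/t7',**d)
E
```

```text
t: 27.8
tool_pos: [0.391, 0.0015, 0.3666]
tool_rot: [-2.213, -2.068, 0.162]
contact_force: [0.1, -0.2, -2.9]
opening: 0.0145
grip_force: 99.3
turn [-0.2915  0.0028 -0.0623] shift [-0.1069 -0.0183  0.076 ]
```

View pics/t7.png

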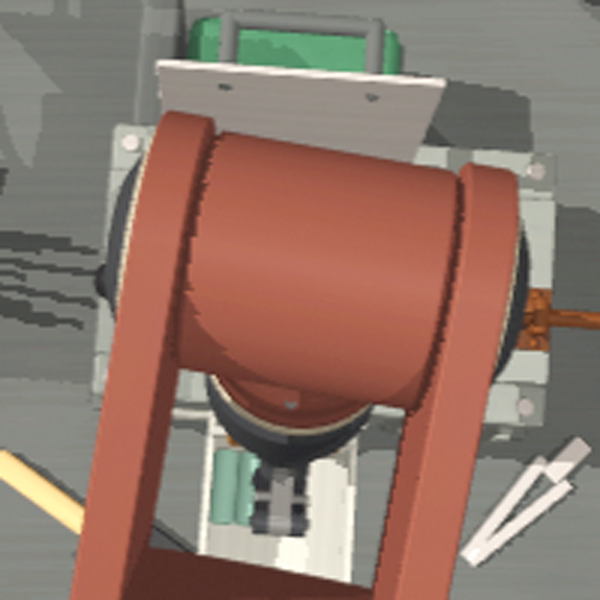

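Picture: the stubs are still in the closed bay at crop (235,487), but the arm hides the hopper and the spouted bay. I'll set the tray down where it came from and then check.

```bash
python3 -m pendant '[-0.15,0,-0.03,-0.15,0.02,0.03,0, -0.29,0,-0.06,-0.3,0.06,0.07,0, -0.29,0,-0.06,-0.45,0.1,0.07,0, -0.29,0,-0.06,-0.6,0.15,0.07,0, -0.29,0,-0.06,-0.75,0.2,0.07,0, -0.29,0,-0.06,-0.9,0.25,0.07,0, -0.29,0,-0.06,-1,0.3,0.07,0, -0.29,0,-0.06,-1,0.33,0.07,0]'; python3 g.py .498 -.389 .12 -2;
```

```text
t: 28.85
tool_pos: [0.4673, -0.3065, 0.3293]
tool_rot: [-2.26, -2.174, 0.002]
contact_force: [-0.6, -0.9, -3.6]
opening: 0.0145
grip_force: 99.3
turn [-0.0092 -0.006  -0.0069] shift [-0.2731  0.1163  0.6961]
```

```bash
python3 -m pendant '[-0.009,-0.006,-0.007,-0.1,0.05,0.05,0, -0.009,-0.006,-0.007,-0.2,0.1,0.1,0, -0.009,-0.006,-0.007,-0.273,0.116,0.2,0, -0.009,-0.006,-0.007,-0.273,0.116,0.4,0, -0.009,-0.006,-0.007,-0.273,0.116,0.6,0, -0.009,-0.006,-0.007,-0.273,0.116,0.7,0, -0.009,-0.006,-0.007,-0.273,0.116,0.7,0]'; python3 g.py .498 -.389 .054 -2
```

```text
t: 29.72
tool_pos: [0.4974, -0.3849, 0.1172]
tool_rot: [-2.253, -2.184, -0.002]
contact_force: [0.2, 1.0, -3.3]
opening: 0.0138
grip_force: 99.3
turn [-0.0042 -0.0067  0.007 ] shift [-0.0143  0.0029  0.2108]
```

```bash
python3 -m pendant '[0,0,0,0,0,0.1,0, 0,0,0,0,0,0.18,0, 0,0,0,0,0,0.205,0, 0,0,0,0,0,0.215,0, 0,0,0,0,0,0.215,0]'; python3 -m pendant '[0,0,0,0,0,0,0.2, 0,0,0,0,0,0,0.5, 0,0,0,0,0,0,0.7, 0,0,0,0,0,-0.2,0.7, 0,0,0,0,0,-0.4,0.7, 0,0,0,0,0,-0.6,0.7, 0,0,0,0,0,-0.8,1, 0,0,0,0,0,-0.8,1]';python3 g.py .45 .2 .32 -2; python3 log.py
```

```text
t: 30.35
tool_pos: [0.5007, -0.389, 0.0601]
tool_rot: [2.249, 2.179, 0.002]
contact_force: [0.4, 0.1, -2.8]
opening: 0.0142
grip_force: 99.3
t: 31.35
tool_pos: [0.5003, -0.3891, 0.3074]
tool_rot: [2.241, 2.17, 0.002]
contact_force: [0.2, -0.4, -0.3]
opening: 0.0853
grip_force: 0.0
turn [0.0323 0.0273 0.0055] shift [ 1.9564 -0.2294 -0.0739]
[-0.7788, 0.0251, 1.5158, 0.0009, 1.5785, -0.7467] [0.5003, -0.3891, 0.3074] [2.2408, 2.1702, 0.0023]
```

```bash
python3 -m pendant '[0,0,0,0.2,-0.02,-0.05,1, 0,0,0,0.4,-0.04,-0.07,1, 0,0,0,0.6,-0.08,-0.07,1, 0,0,0,0.8,-0.1,-0.07,1, 0,0,0,1,-0.12,-0.07,1, 0,0,0,1,-0.12,-0.07,1]'; python3 -m pendant '[0,0,0,0.2,-0.02,0,1, 0,0,0,0.4,-0.04,0,1, 0,0,0,0.6,-0.08,0,1, 0,0,0,0.8,-0.1,0,1, 0,0,0,1,-0.12,0,1, 0,0,0,1,-0.12,0,1, 0,0,0,1,-0.12,0,1]'; python3 - <<'E'
from h import *
d=grab('top'); np.savez('/tmp/t8',**d); e=grab('side'); np.savez('/tmp/s8',**e)
f=lambda d,c,s:cv2.resize(d['image'][c[1]:c[3],c[0]:c[2],::-1],s,interpolation=cv2.INTER_CUBIC)
C=np.zeros((600,800,3),np.uint8)
C[:300,:400]=f(d,(280,150,440,270),(400,300)); C[:300,400:700]=f(d,(465,190,545,270),(300,300)); C[300:,:400]=f(e,(230,180,350,270),(400,300)); C[300:,400:]=f(e,(110,290,270,410),(400,300))
cv2.imwrite('pics/c8.png',C)
E
```

```text
t: 32.1
tool_pos: [0.4712, -0.0826, 0.3172]
tool_rot: [2.245, 2.187, 0.002]
contact_force: [-0.3, 0.2, -0.1]
opening: 0.0858
grip_force: 0.0
t: 32.98
tool_pos: [0.4456, 0.2143, 0.3153]
tool_rot: [2.251, 2.18, -0.001]
contact_force: [-0.0, -0.8, 0.2]
opening: 0.0853
grip_force: 0.0
```

View pics/c8.png

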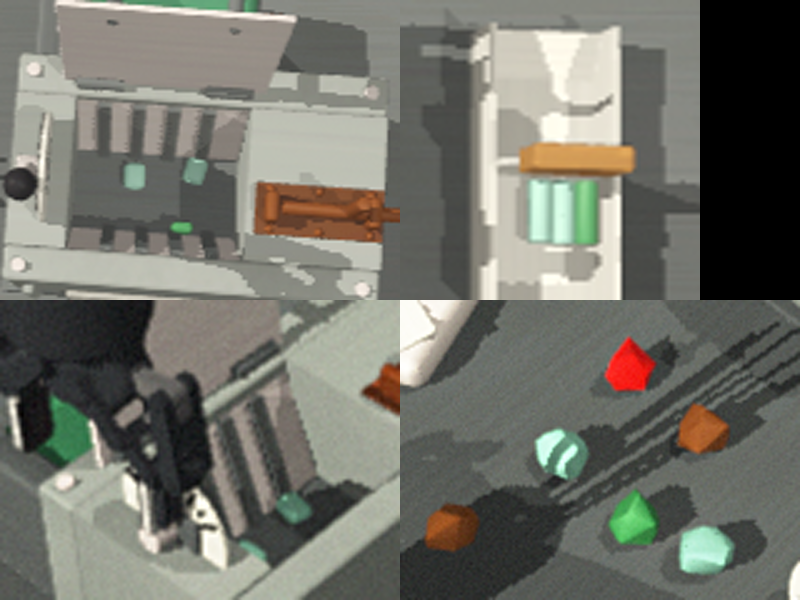

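Picture: three pebbles (two aqua, one green) are in the hopper, the spouted bay is empty and all three stubs are in the closed bay, with the tray upright. The lumps that match the glass colours of the pebbles and stubs are the two aqua ones and the green one, at lower-right crop (560,453), (705,550) and (633,518). The two matt brown lumps and the opaque red one don't match. I'll locate the three glass lumps.

```bash
cat > lumps.py <<'E'
from h import *
import sys
def find(show=True):
    out={}
    for n in ('top','side'):
        d=grab(n); im=d['image']; h=cv2.cvtColor(im,cv2.COLOR_RGB2HSV).astype(int)
        P=pts(d); reg=(P[...,0]>.38)&(P[...,0]<.68)&(P[...,1]>.2)&(P[...,1]<.5)&(P[...,2]<.06)
        m=reg&(h[...,0]>45)&(h[...,0]<95)&(h[...,1]>34)&(h[...,2]>70)
        m=cv2.morphologyEx(m.astype(np.uint8),cv2.MORPH_CLOSE,np.ones((3,3)))
        k,l,s,c=cv2.connectedComponentsWithStats(m)
        for i in range(1,k):
            if s[i,4]<60: continue
            px=np.argwhere(l==i)[:,::-1]; w=np.array([onz(d,u,v,.016)[:2] for u,v in px]).astype(np.float32); r=cv2.minAreaRect(w)
            print(n,c[i].round(1),s[i,4],'hue',int(np.median(h[l==i][:,0])),'rect',np.round(r[0],3),np.round(r[1],3),round(r[2],0),'zmax',np.percentile(P[l==i][:,2],95).round(3))
find()
E
python3 lumps.py; python3 log.py
```

```text
top [186.7 264.7] 97 hue 73 rect [0.426 0.354] [0.033 0.019] 35.0 zmax 0.034
side [174.3 350.8] 344 hue 75 rect [0.586 0.358] [0.039 0.056] 84.0 zmax 0.033
side [203.3 377.7] 349 hue 64 rect [0.491 0.366] [0.04  0.051] 84.0 zmax 0.032
side [231.5 389.9] 373 hue 75 rect [0.429 0.348] [0.043 0.042] 39.0 zmax 0.033
[0.3001, -0.3038, 1.799, -0.007, 1.6418, 0.3343] [0.4459, 0.2136, 0.316] [2.2537, 2.1768, 0.0015]
```

```bash
sed -e "s/d=grab(n)/d=dict(np.load('\/tmp\/top.npz'))/" -e "s/('top','side')/('top',)/" lumps.py > l2.py; python3 l2.py; python3 - <<'E'
from h import *
d=dict(np.load('/tmp/top.npz'));im=d['image'][:,:,::-1]
C=cv2.resize(im[180:280,165:215],(400,800),interpolation=cv2.INTER_LANCZOS4)[::1]
C=cv2.resize(C,(300,600)); e=dict(np.load('/tmp/s8.npz'))['image'][335:405,155:255,::-1]; e=cv2.resize(e,(500,350),interpolation=cv2.INTER_LANCZOS4)
D=np.zeros((600,800,3),np.uint8);D[:,:300]=C;D[:350,300:]=e;cv2.imwrite('pics/l.png',D)
E
```

```text
top [190.2 197.3] 250 hue 73 rect [0.587 0.353] [0.039 0.044] 83.0 zmax 0.032
top [186.1 235.8] 248 hue 64 rect [0.495 0.359] [0.041 0.04 ] 46.0 zmax 0.032
top [190.3 263.3] 234 hue 73 rect [0.428 0.347] [0.041 0.035] 42.0 zmax 0.033
```

View pics/l.png

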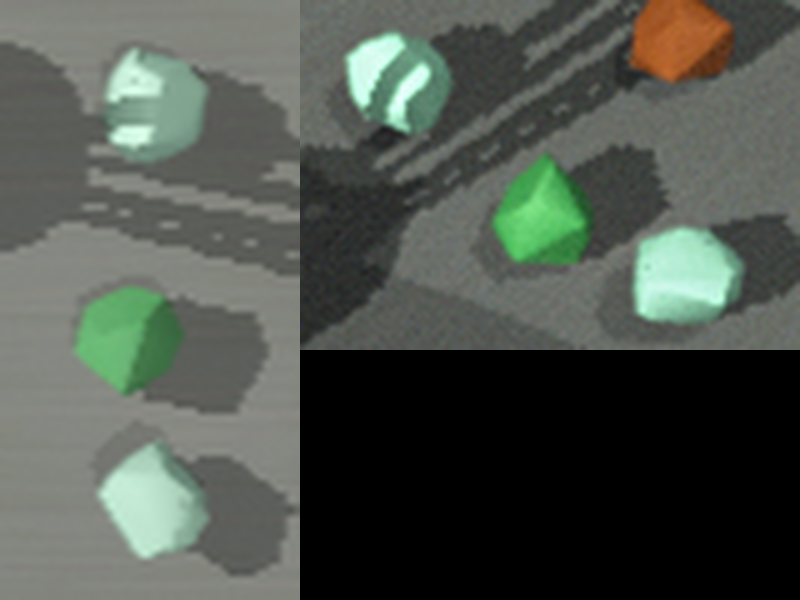

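```bash
python3 - <<'E'
from h import *
def stat(d,box,cond,name):
    im=d['image'].astype(int); h=cv2.cvtColor(d['image'],cv2.COLOR_RGB2HSV).astype(int)
    x0,y0,x1,y1=box; m=np.zeros(im.shape[:2],bool); m[y0:y1,x0:x1]=1; m&=cond(h); c=im[m]; 
    if len(c)<4: print(name,'none'); return
    lin=(c/255.)**2.2; g=c.sum(1); b=c[g>=np.percentile(g,70)]; dk=c[g<=np.percentile(g,40)]
    print(name,len(c),'bright',b.mean(0).round(),'lin r/g,b/g',((b/255.)**2.2).mean(0)[[0,2]]/((b/255.)**2.2).mean(0)[1],'dark',dk.mean(0).round(),((dk/255.)**2.2).mean(0)[[0,2]]/((dk/255.)**2.2).mean(0)[1],'hsv',np.median(h[m],0), 'max',c[g.argmax()])
G=lambda h:(h[...,0]>50)&(h[...,0]<68)&(h[...,1]>80)
A=lambda h:(h[...,0]>66)&(h[...,0]<95)&(h[...,1]>30)
B=lambda h:(h[...,1]>110)&((h[...,0]<25)|(h[...,0]>170))
t=dict(np.load('/tmp/top.npz')); s=dict(np.load('/tmp/s1.npz')); t8=dict(np.load('/tmp/t8.npz'))
stat(t,(170,220,205,252),G,'top green lump'); stat(t,(490,235,525,275),G,'top green stub'); stat(t8,(490,235,525,275),G,'t8 green stub');stat(t8,(340,225,375,250),G,'t8 green pebble')
stat(s,(185,360,222,395),G,'side green lump'); stat(s,(380,160,450,210),G,'side green stub')
stat(t,(175,182,206,212),A,'top aqua1');stat(t,(175,250,206,276),A,'top aqua2');stat(t,(490,205,525,275),A,'top aqua stubs/peb'); stat(s,(215,375,250,405),A,'side aqua2'); stat(s,(160,335,190,365),A,'side aqua1'); stat(s,(380,160,450,210),A,'side aqua stubs')
stat(t,(40,75,160,170),G,'heap green'); stat(t,(600,115,640,260),G,'rack green')
stat(t,(135,175,160,203),B,'brownA');stat(t,(212,215,238,240),B,'brownB');stat(t,(600,115,640,260),B,'rack orange')
E
```

```text
top green lump 217 bright [106. 184. 118.] lin r/g,b/g [0.29899577 0.37188048] dark [ 67. 119.  74.] [0.27864388 0.35030837] hsv [ 64. 111. 169.] max [110 189 119]
top green stub 81 bright [128. 200. 134.] lin r/g,b/g [0.37583483 0.41438924] dark [101. 170. 109.] [0.32092008 0.37506181] hsv [ 63. 100. 189.] max [141 208 143]
t8 green stub 79 bright [137. 208. 142.] lin r/g,b/g [0.40060332 0.43456982] dark [105. 177. 113.] [0.31492129 0.37384669] hsv [ 63. 100. 189.] max [146 214 150]
t8 green pebble 35 bright [100. 178. 111.] lin r/g,b/g [0.28494354 0.35603373] dark [ 76. 129.  83.] [0.31392269 0.37996784] hsv [ 64. 112. 163.] max [105 186 116]
side green lump 322 bright [ 98. 202. 110.] lin r/g,b/g [0.20690829 0.26435062] dark [ 56. 123.  65.] [0.17675059 0.24364761] hsv [ 64. 141. 165.] max [125 225 135]
side green stub 62 bright [ 91. 191. 102.] lin r/g,b/g [0.20217322 0.25066654] dark [ 70. 158.  80.] [0.16449264 0.2210104 ] hsv [ 64. 147. 181.] max [143 199 132]
top aqua1 258 bright [186. 224. 202.] lin r/g,b/g [0.66838921 0.80104481] dark [115. 145. 128.] [0.59987575 0.75864508
[... 946 characters left out ...]
  84.] [0.29151843 0.35994143] hsv [ 64. 111. 167.] max [134 202 139]
rack green 551 bright [119. 194. 128.] lin r/g,b/g [0.34653432 0.39931084] dark [ 98. 160. 105.] [0.33507205 0.39139135] hsv [ 64. 102. 180.] max [140 207 145]
brownA 234 bright [166. 110.  64.] lin r/g,b/g [2.440393   0.30350496] dark [111.  70.  41.] [2.69927567 0.30786783] hsv [ 13. 163. 118.] max [192 133  81]
brownB 227 bright [173. 114.  64.] lin r/g,b/g [2.4930734  0.28135177] dark [119.  78.  47.] [2.53048477 0.33198983] hsv [ 14. 163. 167.] max [160 120  88]
rack orange 479 bright [214. 142.  57.] lin r/g,b/g [2.4416425 0.134927 ] dark [167. 109.  55.] [2.54915291 0.2361964 ] hsv [ 16. 186. 199.] max [225 157  75]
```

The green lump's colour ratios match the green glass stub and pebble exactly. The browns match neither these nor the amber rods. So there are three glass lumps: aqua, aqua and green. I'll start with the green one.

```bash
python3 g.py .493 .363 .15 -45; python3 -m pendant '[0,0,0.35,0.15,0.04,0,1, 0,0,0.7,0.3,0.08,0.1,1, 0,0,1,0.45,0.12,0.2,1, 0,0,1,0.485,0.14,0.35,1, 0,0,1,0.485,0.14,0.45,1, 0,0,1,0.485,0.14,0.45,1]'; python3 g.py .493 .363 .002 -45
```

```text
turn [0.0157 0.0045 1.4337] shift [0.5059 0.136  0.5518]
t: 33.92
tool_pos: [0.4917, 0.3565, 0.1772]
tool_rot: [2.74, 1.521, -0.006]
contact_force: [0.2, -0.4, 0.3]
opening: 0.0855
grip_force: 0.0
turn [0.0109 0.0118 0.4358] shift [ 0.0245 -0.0108  0.5838]
```

```bash
python3 -m pendant '[0,0,0.25,0.02,-0.01,0.05,1, 0.01,0.01,0.43,0.024,-0.011,0.15,1, 0.01,0.01,0.435,0.024,-0.011,0.3,1, 0.01,0.01,0.435,0.024,-0.011,0.45,1, 0.01,0.01,0.435,0.024,-0.011,0.56,1, 0.01,0.01,0.435,0.024,-0.011,0.58,1, 0.01,0.01,0.435,0.024,-0.011,0.58,0.6, 0.01,0.01,0.435,0.024,-0.011,0.58,0.2, 0.01,0.01,0.435,0.024,-0.011,0.58,0, 0.01,0.01,0.435,0.024,-0.011,0.58,0]' 50; python3 -m pendant '[0,0,0,0,0,-0.1,0, 0,0,0,0,0,-0.3,0, 0,0,0,0,0,-0.5,0, 0,0,0,0,0,-0.7,0, 0,0,0,0,0,-0.9,0, 0,0,0,0,0,-1,0, 0,0,0,0,0,-1,0]'; python3 g.py .5150 .0225 .31 -45; python3 log.py
```

```text
t: 35.17
tool_pos: [0.4973, 0.3668, 0.0104]
tool_rot: [-2.9, -1.205, -0.018]
contact_force: [-0.3, 0.5, 5.9]
opening: 0.0497
grip_force: 46.0
t: 36.05
tool_pos: [0.4946, 0.3654, 0.3118]
tool_rot: [-2.9, -1.205, -0.023]
contact_force: [-0.3, 0.1, -0.5]
opening: 0.0493
grip_force: 47.0
turn [ 0.009  -0.0268  0.0039] shift [-7.621e-01  8.547e-01 -5.000e-04]
[0.5157, -0.0156, 1.5493, -0.0008, 1.5931, 1.299] [0.4946, 0.3654, 0.3118] [-2.9002, -1.2048, -0.0232]
```

```bash
python3 -m pendant '[0,0,0,-0.13,0.14,0,0, 0,0,0,-0.26,0.28,0,0, 0,0,0,-0.39,0.43,0,0, 0,0,0,-0.52,0.58,0,0, 0,0,0,-0.65,0.73,0,0, 0,0,0,-0.762,0.855,0,0, 0,0,0,-0.762,0.855,0,0]'; python3 g.py .515 .0225 .115 -45
```

```text
t: 36.92
tool_pos: [0.5129, 0.019, 0.3034]
tool_rot: [-2.903, -1.197, -0.004]
contact_force: [0.2, 0.5, -0.8]
opening: 0.0496
grip_force: 47.1
turn [-0.0005 -0.0055 -0.0064] shift [ 0.0115 -0.0033  0.628 ]
```

```bash
python3 -m pendant '[0,0,0,0.01,0,0.15,0, 0,0,0,0.01,0,0.3,0, 0,0,0,0.01,0,0.45,0, 0,0,0,0.01,0,0.58,0, 0,0,0,0.01,0,0.6,0, 0,0,0,0.01,0,0.6,0]'; python3 -m pendant '[0,0,0,0,0,0,0.5, 0,0,0,0,0,0,0.85, 0,0,0,0,0,0,0.85, 0,0,0,0,0,-0.2,0.85, 0,0,0,0,0,-0.4,0.85, 0,0,0,0,0,-0.6,0.85, 0,0,0,0,0,-0.65,0.85]';  python3 g.py .4285 .3475 .31 -45;python3 lumps.py
```

```text
t: 37.67
tool_pos: [0.5168, 0.0249, 0.126]
tool_rot: [-2.9, -1.206, -0.009]
contact_force: [0.0, -0.0, -1.0]
opening: 0.0494
grip_force: 47.1
t: 38.55
tool_pos: [0.5177, 0.0236, 0.3277]
tool_rot: [2.897, 1.203, 0.024]
contact_force: [0.2, 0.2, -0.1]
opening: 0.0724
grip_force: 0.0
turn [ 0.0196 -0.023   0.0035] shift [ 0.5545 -0.9732  0.0556]
top [190.3 197.3] 255 hue 73 rect [0.587 0.353] [0.039 0.044] 83.0 zmax 0.033
top [190.4 263.2] 237 hue 73 rect [0.428 0.346] [0.043 0.035] 38.0 zmax 0.033
side [174.  350.9] 337 hue 75 rect [0.586 0.359] [0.041 0.052] 50.0 zmax 0.033
side [231.4 390. ] 372 hue 75 rect [0.429 0.348] [0.043 0.042] 39.0 zmax 0.033
```

```bash
python3 -m pendant '[0,0,0,0.09,-0.16,0,0.85, 0,0,0,0.18,-0.32,0,1, 0,0,0.05,0.27,-0.48,0,1, 0,0,0.1,0.36,-0.64,0.1,1, 0,0,0.17,0.45,-0.8,0.25,1, 0.01,-0.02,0.17,0.55,-0.96,0.4,1, 0.01,-0.02,0.17,0.552,-0.97,0.55,1, 0.01,-0.02,0.17,0.552,-0.97,0.6,1, 0.01,-0.02,0.17,0.552,-0.97,0.6,1]';  python3 g.py .4285 .347 .002 -50
```

```text
t: 39.78
tool_pos: [0.4265, 0.3456, 0.1391]
tool_rot: [2.952, 1.074, -0.016]
contact_force: [0.4, 0.3, 0.7]
opening: 0.0854
grip_force: 0.0
turn [-0.0062  0.0181 -0.0003] shift [0.0125 0.0022 0.4571]
```

```bash
python3 -m pendant '[0,0.01,0,0.01,0.002,0.15,1, 0,0.01,0,0.01,0.002,0.3,1, 0,0.01,0,0.01,0.002,0.42,1, 0,0.01,0,0.01,0.002,0.455,1, 0,0.01,0,0.01,0.002,0.455,1, 0,0.01,0,0.01,0.002,0.455,0.6, 0,0.01,0,0.01,0.002,0.455,0.2, 0,0.01,0,0.01,0.002,0.455,0, 0,0.01,0,0.01,0.002,0.455,0]' 50; python3 -m pendant '[0,0,0,0,0,-0.1,0, 0,0,0,0,0,-0.3,0, 0,0,0,0,0,-0.5,0, 0,0,0,0,0,-0.7,0, 0,0,0,0,0,-0.9,0, 0,0,0,0,0,-1,0, 0,0,0,0,0,-1,0]'; python3 g.py .511 -.0375 .31 -50
```

```text
t: 40.9
tool_pos: [0.4305, 0.349, 0.0066]
tool_rot: [-2.949, -1.074, -0.003]
contact_force: [-0.9, -1.7, 6.5]
opening: 0.038
grip_force: 45.3
t: 41.78
tool_pos: [0.4309, 0.3482, 0.3082]
tool_rot: [-2.948, -1.074, -0.009]
contact_force: [-0.4, -0.4, -1.6]
opening: 0.0381
grip_force: 45.9
turn [-0.0036 -0.0125  0.0008] shift [-0.6223  1.1562 -0.0124]
```

```bash
python3 -m pendant '[0,0,0,-0.09,0.17,0,0, 0,0,0,-0.18,0.34,-0.01,0, 0,0,0,-0.27,0.5,-0.01,0, 0,0,0,-0.36,0.67,-0.01,0, 0,0,0,-0.45,0.83,-0.01,0, 0,0,0,-0.54,1,-0.01,0, 0,0,0,-0.54,1,-0.01,0]'; python3 g.py .511 -.0375 .115 -50
```

```text
t: 42.65
tool_pos: [0.498, 0.0105, 0.3033]
tool_rot: [-2.951, -1.064, 0.009]
contact_force: [0.2, 0.0, -1.9]
opening: 0.0379
grip_force: 46.0
turn [-0.012   0.0071 -0.011 ] shift [-0.0664  0.1548  0.627 ]
```

```bash
python3 -m pendant '[0,0,0,-0.066,0.155,0.1,0, 0,0,0,-0.066,0.155,0.3,0, 0,0,0,-0.066,0.155,0.45,0, 0,0,0,-0.066,0.155,0.58,0, 0,0,0,-0.066,0.155,0.6,0, 0,0,0,-0.066,0.155,0.6,0]'; python3 -m pendant '[0,0,0,0,0,0,0.5, 0,0,0,0,0,0,0.8, 0,0,0,0,0,0,0.8, 0,0,0,0,0,-0.2,0.8, 0,0,0,0,0,-0.4,0.8, 0,0,0,0,0,-0.6,0.8, 0,0,0,0,0,-0.65,0.8]'; python3 lumps.py; python3 g.py .587 .355 .31 -97
```

```text
t: 43.4
tool_pos: [0.5129, -0.0336, 0.1265]
tool_rot: [-2.948, -1.075, 0.002]
contact_force: [0.1, -0.5, -0.2]
opening: 0.0383
grip_force: 46.1
t: 44.28
tool_pos: [0.5153, -0.0352, 0.3282]
tool_rot: [2.95, 1.074, 0.012]
contact_force: [-0.2, -0.1, -0.2]
opening: 0.0683
grip_force: 0.0
top [190.3 197.3] 255 hue 73 rect [0.587 0.353] [0.039 0.044] 83.0 zmax 0.033
side [174. 351.] 336 hue 75 rect [0.588 0.358] [0.051 0.042] 16.0 zmax 0.033
turn [-8.0000e-04 -6.9000e-03  1.5671e+00] shift [ 1.021  -0.8402  0.051 ]
```

```bash
python3 -m pendant '[0,0,0,0.15,-0.12,0,0.8, 0,0,0,0.3,-0.25,0,1, 0,0,0.2,0.45,-0.38,0,1, 0,0,0.5,0.6,-0.5,0,1, 0,0,0.8,0.75,-0.63,0.1,1, 0,0,1,0.9,-0.76,0.2,1, 0,0,1,1,-0.83,0.35,1, 0,0,1,1,-0.84,0.45,1, 0,0,1,1,-0.84,0.45,1]';  python3 g.py .587 .355 .002 -97
```

```text
t: 45.5
tool_pos: [0.5773, 0.3504, 0.1799]
tool_rot: [3.128, 0.276, -0.021]
contact_force: [0.4, -0.3, -0.3]
opening: 0.0855
grip_force: 0.0
turn [0.005  0.0252 0.569 ] shift [ 0.0425 -0.0099  0.5925]
```

```bash
python3 -m pendant '[0,0.01,0.3,0.02,-0.005,0.05,1, 0,0.02,0.57,0.042,-0.01,0.15,1, 0,0.02,0.57,0.042,-0.01,0.3,1, 0,0.02,0.57,0.042,-0.01,0.45,1, 0,0.02,0.57,0.042,-0.01,0.57,1, 0,0.02,0.57,0.042,-0.01,0.59,1, 0,0.02,0.57,0.042,-0.01,0.59,1, 0,0.02,0.57,0.042,-0.01,0.59,0.6, 0,0.02,0.57,0.042,-0.01,0.59,0.2, 0,0.02,0.57,0.042,-0.01,0.59,0, 0,0.02,0.57,0.042,-0.01,0.59,0]' 50; python3 -m pendant '[0,0,0,0,0,-0.1,0, 0,0,0,0,0,-0.3,0, 0,0,0,0,0,-0.5,0, 0,0,0,0,0,-0.7,0, 0,0,0,0,0,-0.9,0, 0,0,0,0,0,-1,0, 0,0,0,0,0,-1,0]'; python3 g.py .51 -.005 .31 -97
```

```text
t: 46.88
tool_pos: [0.5936, 0.3575, 0.0121]
tool_rot: [-3.131, 0.194, -0.017]
contact_force: [0.2, -0.0, 5.5]
opening: 0.035
grip_force: 52.2
t: 47.75
tool_pos: [0.5909, 0.3567, 0.314]
tool_rot: [-3.129, 0.194, -0.022]
contact_force: [0.3, -0.3, -1.3]
opening: 0.0344
grip_force: 51.6
turn [-0.0133 -0.0255 -0.0027] shift [-0.1191  1.2298  0.0032]
```

```bash
python3 -m pendant '[0,0,0,-0.08,0.17,0,0, 0,0,0,-0.119,0.34,0,0, 0,0,0,-0.119,0.5,0,0, 0,0,0,-0.119,0.67,0,0, 0,0,0,-0.119,0.83,0,0, 0,0,0,-0.119,1,0,0, 0,0,0,-0.119,1,0,0]'; python3 g.py .51 -.005 .12 -97
```

```text
t: 48.62
tool_pos: [0.5162, 0.0603, 0.3056]
tool_rot: [-3.133, 0.202, -0.006]
contact_force: [0.1, 0.5, -1.0]
opening: 0.0349
grip_force: 51.6
turn [-0.0054 -0.0065 -0.0121] shift [0.0053 0.2204 0.618 ]
```

```bash
python3 -m pendant '[0,0,0,0.005,0.15,0.05,0, 0,0,0,0.005,0.22,0.2,0, 0,0,0,0.005,0.22,0.35,0, 0,0,0,0.005,0.22,0.5,0, 0,0,0,0.005,0.22,0.56,0, 0,0,0,0.005,0.22,0.56,0]'; python3 -m pendant '[0,0,0,0,0,0,0.4, 0,0,0,0,0,0,0.7, 0,0,0,0,0,0,0.7, 0,0,0,0,0,-0.2,0.7, 0,0,0,0,0,-0.4,0.7, 0,0,0,0,0,-0.6,0.7, 0,0,0,0,0,-0.7,0.7]'; python3 g.py .66 -.25 .33 -97;python3 g.py .45 -.25 .33 -97; python3 log.py
```

```text
t: 49.38
tool_pos: [0.5111, -0.0015, 0.1387]
tool_rot: [-3.132, 0.193, -0.007]
contact_force: [-0.1, 0.0, -0.7]
opening: 0.0347
grip_force: 51.5
t: 50.25
tool_pos: [0.5115, -0.0031, 0.3567]
tool_rot: [-3.133, 0.194, -0.026]
contact_force: [0.3, -0.3, -0.8]
opening: 0.0596
grip_force: 0.0
turn [-0.0068 -0.0312 -0.003 ] shift [0.5912 0.756  0.096 ]
turn [-0.0068 -0.0312 -0.003 ] shift [-0.1033  0.8424  0.0843]
[-0.1538, -0.2751, 1.71, 0.0041, 1.6904, 1.5413] [0.5115, -0.0031, 0.3567] [-3.1329, 0.1941, -0.026]
```

```bash
python3 -m pendant '[0,0,-0.35,-0.03,0.2,0,0.7, 0,0,-0.7,-0.06,0.4,0,0.7, 0,0,-1,-0.08,0.6,0,0.6, 0,0,-1,-0.1,0.8,0,0.4, 0,0,-1,-0.1,0.84,0,0.4]'; python3 -m pendant '[0,0,-0.35,0,0,0,0.4, 0,0,-0.7,0,0,0,0.4, 0,0,-1,0,0,0,0.4, 0,0,-1,0,0,0,0.4]';  python3 - <<'E'
from h import *
d=grab('top'); np.savez('/tmp/t9',**d); e=grab('side'); np.savez('/tmp/s9',**e)
P=pts(d); o=np.array([.513,-.0075]); c,s=np.cos(-.066),np.sin(-.066)
q=P-np.array([*o,0]); x=q[...,0]*c+q[...,1]*s; y=-q[...,0]*s+q[...,1]*c
m=(np.abs(x)<.06)&(np.abs(y)<.073)&(P[...,2]<.2)
print('hopper z max',np.percentile(P[m][:,2],[50,90,99,100]).round(3))
h=cv2.cvtColor(d['image'],cv2.COLOR_RGB2HSV).astype(int); g=m&(h[...,0]>45)&(h[...,0]<95)&(h[...,1]>30)
k,l,st,cc=cv2.connectedComponentsWithStats(g.astype(np.uint8))
for i in range(1,k):
    if st[i,4]>8: print(cc[i].round(),st[i,4],np.median(h[l==i],0),'crusher',x[l==i].mean().round(3),y[l==i].mean().round(3),'z',P[l==i][:,2].max().round(3))
f=lambda d,c,s:cv2.resize(d['image'][c[1]:c[3],c[0]:c[2],::-1],s,interpolation=cv2.INTER_CUBIC)
E
python3 g.py .6547 -.0162 .41 -3.8
```

```text
t: 50.88
tool_pos: [0.4486, -0.252, 0.3504]
tool_rot: [3.08, 0.619, 0.015]
contact_force: [1.0, -0.0, -0.9]
opening: 0.0338
grip_force: 0.0
t: 51.38
tool_pos: [0.4497, -0.2494, 0.3504]
tool_rot: [2.812, 1.396, 0.015]
contact_force: [-0.2, 0.1, 0.5]
opening: 0.0341
grip_force: 0.0
hopper z max [0.07  0.106 0.125 0.132]
[358. 218.] 88 [ 73.   53.  148.5] crusher 0.023 -0.036 z 0.059
[348. 233.] 771 [ 73.  56. 167.] crusher -0.017 -0.015 z 0.112
turn [ 0.0157 -0.0104 -1.1143] shift [ 1.0336  0.0752 -0.1913]
```

```bash
python3 - <<'E'
from h import *
d=dict(np.load('/tmp/t9.npz')); h=cv2.cvtColor(d['image'],cv2.COLOR_RGB2HSV).astype(int); P=pts(d)
for nm,a,b,sm in(('green',55,68,85),('aqua',69,90,34)):
    m=(h[...,0]>a)&(h[...,0]<b)&(h[...,1]>sm); m[:195]=0;m[260:]=0;m[:,:300]=0;m[:,385:]=0
    k,l,st,cc=cv2.connectedComponentsWithStats(m.astype(np.uint8))
    for i in range(1,k):
        if st[i,4]>8: print(nm,cc[i].round(),st[i,4],P[l==i].max(0).round(3))
E
python3 -m pendant '[0,0,-0.35,0,0,-0.1,0.4, 0,0,-0.7,0.1,0.01,-0.19,0.4, 0,0,-1,0.3,0.03,-0.19,0.4, 0,0,-1,0.5,0.04,-0.19,0.4, 0,0,-1,0.7,0.05,-0.19,0.4, 0,0,-1,0.9,0.07,-0.19,0.4, 0,0,-1,1,0.075,-0.19,0.4, 0,0,-1,1,0.075,-0.19,0.4]'; python3 g.py .6547 -.0162 .25 -3.8
```

```text
green [335. 226.] 221 [0.531 0.027 1.073]
green [355. 241.] 27 [ 0.483 -0.032  0.071]
aqua [358. 218.] 86 [ 0.547 -0.035  0.059]
aqua [335. 217.] 9 [0.539 0.016 0.055]
aqua [345. 236.] 266 [0.506 0.003 0.112]
aqua [367. 235.] 203 [0.512 0.027 1.073]
t: 52.48
tool_pos: [0.6488, -0.0218, 0.4082]
tool_rot: [2.351, 2.08, 0.012]
contact_force: [0.9, -0.0, -0.0]
opening: 0.0343
grip_force: 0.0
turn [ 0.0138 -0.0071 -0.1067] shift [0.019  0.0134 0.5275]
```

```bash
python3 - <<'E'
from h import *
P=pts(dict(np.load('/tmp/t9.npz'))); m=(P[...,0]>.57)&(P[...,0]<.75)&(np.abs(P[...,1]+.015)<.035)&(P[...,2]>.2)&(P[...,2]<.33)
Q=P[m]; 
for a in np.arange(.57,.72,.01):
    r=Q[(Q[:,0]>=a)&(Q[:,0]<a+.01)]
    if len(r): print(round(a,2),len(r),r[:,2].min().round(3),r[:,2].max().round(3))
E
```

```text
0.59 190 0.2 0.252
0.6 588 0.203 0.298
0.61 34 0.292 0.298
0.64 183 0.265 0.278
0.65 67 0.268 0.276
```

```bash
python3 -m pendant '[0.014,-0.007,-0.107,0.019,0.018,0,0.4, 0.014,-0.007,-0.107,0.019,0.018,0.1,0.4, 0.014,-0.007,-0.107,0.019,0.018,0.25,0.4, 0.014,-0.007,-0.107,0.019,0.018,0.4,0.4, 0.014,-0.007,-0.107,0.019,0.018,0.5,0.4, 0.014,-0.007,-0.107,0.019,0.018,0.527,0.4, 0.014,-0.007,-0.107,0.019,0.018,0.527,0.2, 0.014,-0.007,-0.107,0.019,0.018,0.527,0, 0.014,-0.007,-0.107,0.019,0.018,0.527,0, 0.014,-0.007,-0.107,0.019,0.018,0.527,0]' 35; python3 - <<'E'
from h import *
s=telemetry.get_obs(); p=np.array(s['tool_pos']); A=R.from_rotvec(s['tool_rot']); c,sn=np.cos(-.066),np.sin(-.066)
x=(p[:2]-[.513,-.0075])@[c,sn]; th0=np.degrees(np.arctan2(p[2]+.017-.1405,.078-x))-18.8; print(x,th0)
b=lambda t:np.array([.078-.1395*np.cos(np.radians(t+18.8)),.1405+.1395*np.sin(np.radians(t+18.8))])
for t in range(95,-1,-5):
    dd=b(t)-b(th0); print(t,(A.inv().apply([dd[0]*c,dd[0]*sn,dd[1]])/.3).round(3))
E
```

```text
t: 53.72
tool_pos: [0.6552, -0.0188, 0.251]
tool_rot: [2.295, 2.144, -0.001]
contact_force: [-4.2, -2.2, -1.4]
opening: 0.0108
grip_force: 34.1
0.14260810537992913 98.06366486243809
95 [-0.    -0.022 -0.011]
90 [-0.    -0.06  -0.025]
85 [-0.    -0.099 -0.037]
80 [-0.    -0.139 -0.045]
75 [-0.    -0.179 -0.049]
70 [-0.001 -0.22  -0.05 ]
65 [-0.001 -0.26  -0.048]
60 [-0.001 -0.3   -0.041]
55 [-0.001 -0.34  -0.032]
50 [-0.001 -0.378 -0.019]
45 [-0.001 -0.415 -0.003]
40 [-0.001 -0.451  0.017]
35 [-0.001 -0.485  0.039]
30 [-0.001 -0.516  0.065]
25 [-0.001 -0.546  0.093]
20 [-0.001 -0.573  0.123]
15 [-0.001 -0.597  0.156]
10 [-0.001 -0.618  0.191]
5 [-0.001 -0.636  0.227]
0 [-0.001 -0.65   0.265]
```

Gripped the bar. Swinging the lid shut along its arc.

```bash
python3 -m pendant '[0,0,0,0,-0.022,-0.011,0, 0,0,0,0,-0.06,-0.025,0, 0,0,0,0,-0.099,-0.037,0, 0,0,0,0,-0.139,-0.045,0, 0,0,0,0,-0.179,-0.049,0, 0,0,0,0,-0.22,-0.05,0, 0,0,0,0,-0.26,-0.048,0, 0,0,0,0,-0.3,-0.041,0, 0,0,0,0,-0.34,-0.032,0, 0,0,0,0,-0.378,-0.019,0, 0,0,0,0,-0.378,-0.019,0]';  python3 -m pendant '[0,0,0,0,-0.037,0.016,0, 0,0,0,0,-0.073,0.036,0, 0,0,0,0,-0.107,0.058,0, 0,0,0,0,-0.138,0.084,0, 0,0,0,0,-0.168,0.112,0, 0,0,0,0,-0.195,0.142,0, 0,0,0,0,-0.219,0.175,0, 0,0,0,0,-0.24,0.21,0, 0,0,0,0,-0.24,0.21,0]'
```

```text
t: 55.1
tool_pos: [0.5422, -0.0112, 0.2594]
tool_rot: [2.292, 2.142, 0.002]
contact_force: [-4.2, -4.4, 7.9]
opening: 0.0104
grip_force: 36.5
t: 56.22
tool_pos: [0.4694, -0.0063, 0.1927]
tool_rot: [2.294, 2.144, -0.003]
contact_force: [-2.8, -6.2, -1.3]
opening: 0.0106
grip_force: 39.0
```

```bash
python3 -m pendant '[0,0,0,0,-0.01,0.02,0, 0,0,0,0,-0.018,0.037,0, 0,0,0,0,-0.026,0.055,0, 0,0,0,0,-0.032,0.074,0, 0,0,0,0,-0.032,0.082,0, 0,0,0,0,-0.032,0.082,0]'
```

```text
t: 56.98
tool_pos: [0.4593, -0.0056, 0.1686]
tool_rot: [-2.295, -2.145, 0.006]
contact_force: [-6.2, -7.2, 3.4]
opening: 0.0103
grip_force: 40.7
```

```bash
python3 -m pendant '[0,0,0,0,0,0.015,0, 0,0,0,0,0,0.03,0, 0,0,0,0,0,0.03,0]'; python3 -m pendant '[0,0,0,0,0,-0.02,0, 0,0,0,0,0,-0.02,0.3, 0,0,0,0,0,-0.02,0.6, 0,0,0,0,0,-0.15,0.6, 0,0,0,0,0,-0.35,0.6, 0,0,0,0,0,-0.4,0.6]'; python3 - <<'E'
from h import *
print(telemetry.get_obs()['q'].round(2))
d=grab('side'); np.savez('/tmp/s10',**d); P=pts(d)
c,s=np.cos(-.066),np.sin(-.066); q=P-np.array([.513,-.0075,0]); x=q[...,0]*c+q[...,1]*s; y=-q[...,0]*s+q[...,1]*c
for x0 in (-.07,-.04,0,.04,.07):
    m=(abs(x-x0)<.008)&(abs(y)<.08)&(P[...,2]<.2)&(P[...,2]>.1); 
    if m.sum(): print(x0,m.sum(),np.percentile(P[m][:,2],[10,50,90]).round(4))
E
python3 g.py .4828 -.1661 .28 86.2; python3 g.py .4828 -.1661 .28 -93.8
```

```text
t: 57.35
tool_pos: [0.4594, -0.0057, 0.1679]
tool_rot: [-2.293, -2.145, 0.008]
contact_force: [-28.5, -2.4, 42.1]
opening: 0.0105
grip_force: 44.8
t: 58.1
tool_pos: [0.4625, -0.0049, 0.2843]
tool_rot: [2.291, 2.141, 0.009]
contact_force: [0.8, 0.3, -0.3]
opening: 0.0511
grip_force: 0.0
[-0.17 -0.38  1.91  0.    1.61 -0.11]
-0.07 444 [0.1423 0.1452 0.1478]
-0.04 275 [0.143  0.1455 0.1484]
0 328 [0.143  0.1456 0.148 ]
0.04 260 [0.1425 0.1451 0.1481]
0.07 366 [0.143  0.1456 0.1499]
turn [ 0.012   0.0122 -3.0017] shift [-0.5315  0.1034  0.0157]
turn [ 0.0122 -0.012   2.9983] shift [-0.5315  0.1034  0.0157]
```

Lid is flat and shut. Now the bolt.

```bash
python3 -m pendant '[0,0,-0.35,-0.2,0.04,0,0.8, 0,0,-0.7,-0.4,0.08,0,0.8, 0,0,-1,-0.53,0.103,0,0.8, 0,0,-1,-0.53,0.103,0,0.8]'; python3 -m pendant '[0,0,-0.35,0,0,0,0.8, 0,0,-0.7,0,0,0,0.8, 0,0,-1,0,0,0,0.8]'; python3 -m pendant '[0,0,-0.35,0,0,0,0.8, 0,0,-0.7,0,0,0,0.8, 0,0,-1,0,0,0,0.8, 0,0,-1,0,0,0,0.8, 0,0,-1,0,0,0,0.8]';  python3 g.py .4828 -.1661 .172 86.2
```

```text
t: 58.65
tool_pos: [0.4801, -0.1678, 0.2772]
tool_rot: [-1.666, -2.66, -0.0]
contact_force: [-1.1, 0.4, -0.2]
opening: 0.0681
grip_force: 0.0
t: 59.02
tool_pos: [0.4805, -0.1642, 0.2781]
tool_rot: [-0.907, -3.006, -0.002]
contact_force: [0.0, 0.5, -0.0]
opening: 0.0682
grip_force: 0.0
t: 59.65
tool_pos: [0.4807, -0.165, 0.2791]
tool_rot: [0.109, 3.14, 0.001]
contact_force: [-0.3, 0.3, -0.4]
opening: 0.0683
grip_force: 0.0
turn [ 0.0013  0.0001 -0.0064] shift [-0.0071 -0.0034  0.3569]
```

```bash
python3 -m pendant '[0,0,0,-0.007,-0.003,0.12,0.8, 0,0,0,-0.007,-0.003,0.24,0.8, 0,0,0,-0.007,-0.003,0.34,0.8, 0,0,0,-0.007,-0.003,0.352,0.8, 0,0,0,-0.007,-0.003,0.352,0.4, 0,0,0,-0.007,-0.003,0.352,0, 0,0,0,-0.007,-0.003,0.352,0, 0,0,0,-0.007,-0.003,0.352,0]' 50; python3 -m pendant '[0,0,0,0,0.03,0,0, 0,0,0,-0.001,0.06,0,0, 0,0,0,0,0.09,0,0, 0,0,0,0,0.12,0,0, 0,0,0,0,0.145,0,0, 0,0,0,0,0.15,0,0, 0,0,0,0,0.15,0,0]'
```

```text
t: 60.65
tool_pos: [0.4839, -0.166, 0.176]
tool_rot: [0.106, 3.136, 0.003]
contact_force: [0.3, 6.0, 5.1]
opening: 0.0106
grip_force: 48.7
t: 61.52
tool_pos: [0.4869, -0.122, 0.176]
tool_rot: [0.106, 3.136, -0.003]
contact_force: [-1.8, -1.8, 5.4]
opening: 0.0103
grip_force: 49.3
```

```bash
python3 -m pendant '[0,0,0,0,0.01,0,0, 0,0,0,0,0.015,0,0, 0,0,0,0,0.015,0,0]'; python3 -m pendant '[0,0,0,0,0.01,0,0, 0,0,0,0,0.012,0,0, 0,0,0,0,0.012,0,0]'
```

```text
t: 61.9
tool_pos: [0.487, -0.1209, 0.176]
tool_rot: [0.107, 3.136, -0.015]
contact_force: [-2.3, -12.8, 3.1]
opening: 0.0103
grip_force: 49.4
t: 62.28
tool_pos: [0.4869, -0.1207, 0.176]
tool_rot: [0.109, 3.136, -0.027]
contact_force: [-3.1, -25.4, 1.8]
opening: 0.0108
grip_force: 49.8
```

```bash
python3 -m pendant '[0,0,0,0,-0.022,0,0, 0,0,0,0,-0.022,0,0.3, 0,0,0,0,-0.022,0,0.6, 0,0,0,0,-0.022,-0.15,0.7, 0,0,0,0,-0.022,-0.35,0.7, 0,0,0,0,-0.022,-0.4,0.7]'; python3 -m pendant '[0,0,0.35,0,0.2,0,0.7, 0,0,0.7,0,0.4,0,0.7, 0,0,1,0,0.6,0,0.8, 0,0,1,0,0.73,0,0.8]'; python3 -m pendant '[0,0,0.35,0,0,0,0.8, 0,0,0.7,0,0,0,0.8, 0,0,1,0,0,0,0.8]'; python3 -m pendant '[0,0,0.35,0,0,0,0.8, 0,0,0.7,0,0,0,0.8, 0,0,1,0,0,0,0.8, 0,0,1,0,0,0,0.8]';python3 g.py .4915 .1022 .2134 -3.8
python3 - <<'E'
from h import *
for n in('top','side'):
    d=grab(n); np.savez('/tmp/%s11'%n,**d)
d=dict(np.load('/tmp/side11.npz')); im=d['image']; P=pts(d); m=(im.max(2)<60)&(abs(P[...,0]-.4915)<.05)&(abs(P[...,1]-.1022)<.02)&(P[...,2]>.195)&(P[...,2]<.245)
print(m.sum(),np.argwhere(m).mean(0)[::-1],P[m].mean(0) if m.any() else 0, P[m][:,2].max(), proj(d,[.4915,.1022,.2214]))
E
```

```text
t: 63.02
tool_pos: [0.4877, -0.1204, 0.2991]
tool_rot: [0.105, 3.132, -0.004]
contact_force: [0.2, 0.6, 0.2]
opening: 0.0595
grip_force: 0.0
t: 63.52
tool_pos: [0.5001, 0.1002, 0.2929]
tool_rot: [-0.917, -3.004, 0.001]
contact_force: [0.7, -0.8, -0.4]
opening: 0.0682
grip_force: 0.0
t: 63.9
tool_pos: [0.5002, 0.0988, 0.2927]
tool_rot: [-1.667, -2.662, 0.001]
contact_force: [-0.1, 1.1, -0.1]
opening: 0.0682
grip_force: 0.0
t: 64.4
tool_pos: [0.5003, 0.0984, 0.2929]
tool_rot: [-2.292, -2.148, 0.001]
contact_force: [-0.5, 0.7, -0.2]
opening: 0.0681
grip_force: 0.0
turn [-0.0018  0.0006  0.0022] shift [ 0.0107 -0.0299  0.2651]
106 [284.5754717  231.08490566] [0.48808803 0.10887458 0.22899864] 0.23735789882526334 (np.float64(285.7494880492896), np.float64(231.2375510523684))
```

```bash
python3 -m pendant '[0,0,0,0.011,-0.03,0.1,0.8, 0,0,0,0.011,-0.03,0.2,0.8, 0,0,0,0.011,-0.03,0.26,0.8, 0,0,0,0.011,-0.03,0.26,0.5, 0,0,0,0.011,-0.03,0.26,0.1, 0,0,0,0.011,-0.03,0.26,0, 0,0,0,0.011,-0.03,0.26,0, 0,0,0,0.011,-0.03,0.26,0]' 20; cat > lev.py <<'E'
from h import *
s=telemetry.get_obs(); p=np.array(s['tool_pos']); A=R.from_rotvec(s['tool_rot']); c,sn=np.cos(-.066),np.sin(-.066)
x=(p[:2]-[.513,-.0075])@[c,sn]; th=np.degrees(np.arcsin(x/.075)); print('x',x,'theta',th,'ball z',.152+.075*np.cos(np.radians(th)),'tcp z',p[2])
for t in (-10,0,10,20,30,32):
    dx=.075*np.sin(np.radians(t))-x; dz=.075*(np.cos(np.radians(t))-np.cos(np.radians(th))); print(t,(A.inv().apply([dx*c,dx*sn,dz])/.3).round(3))
E
python3 lev.py
```

```text
t: 65.5
tool_pos: [0.4931, 0.102, 0.2178]
tool_rot: [2.293, 2.143, 0.004]
contact_force: [-0.1, -0.1, 4.8]
opening: 0.0245
grip_force: 19.9
x -0.027041139277493593 theta -21.133886557406832 ball z 0.2219555343527243 tcp z 0.21780274785411033
-10 [ 0.     0.047 -0.013]
0 [ 0.     0.09  -0.016]
10 [ 0.     0.134 -0.012]
20 [ 0.     0.176 -0.001]
30 [0.    0.215 0.018]
32 [0.    0.223 0.022]
```

```bash
python3 -m pendant '[0,0,0,0,0.047,-0.013,0, 0,0,0,0,0.09,-0.016,0, 0,0,0,0,0.134,-0.012,0, 0,0,0,0,0.176,-0.001,0, 0,0,0,0,0.215,0.018,0, 0,0,0,0,0.215,0.018,0, 0,0,0,0,0.215,0.018,0]'; python3 lev.py
```

```text
t: 66.38
tool_pos: [0.5558, 0.0977, 0.2097]
tool_rot: [-2.295, -2.145, 0.001]
contact_force: [-0.6, 0.8, -4.1]
opening: 0.0244
grip_force: 20.9
x 0.035747587206249716 theta 28.465825354511555 ball z 0.21793261718551427 tcp z 0.20969409655388657
-10 [-0.    -0.163 -0.026]
0 [-0.    -0.119 -0.03 ]
10 [-0.    -0.076 -0.026]
20 [-0.    -0.034 -0.015]
30 [0.    0.006 0.003]
32 [0.    0.013 0.008]
```

```bash
python3 -m pendant '[0,0,0,0,0.007,0.003,0, 0,0,0,0,0.007,0.003,0, 0,0,0,0,0.007,0.003,0]'; python3 lev.py|head -1; python3 -m pendant '[0,0,0,0,0,0,0.2, 0,0,0,0,0,0,0.5, 0,0,0,0,0,0,0.6, 0,0,0,0,0,-0.15,0.6, 0,0,0,0,0,-0.35,0.6, 0,0,0,0,0,-0.5,0.6]'; python3 -m pendant '[0,0,0,-0.2,-0.1,0,0.6, 0,0,0,-0.4,-0.2,0,0.6, 0,0,0,-0.6,-0.2,0,0.6, 0,0,0,-0.8,-0.2,0,0.6, 0,0,0,-1,-0.2,0,0.6, 0,0,0,-1,-0.2,0,0.6]';  python3 -m pendant '[0,0,0,-0.2,0,0,0.6, 0,0,0,-0.3,0,0,0.6, 0,0,0,-0.3,0,0,0.6]'; python3 - <<'E'
from h import *
c,s=np.cos(-.066),np.sin(-.066); cr=lambda p:np.array([(p[0]-.513)*c+(p[1]+.0075)*s,-(p[0]-.513)*s+(p[1]+.0075)*c])
D={}
for n in('top','side'):
    d=grab(n); D[n]=d; im=d['image']; P=pts(d); m=(im.max(2)<60)&(abs(P[...,0]-.5565)<.04)&(abs(P[...,1]-.098)<.025)&(P[...,2]>.19)&(P[...,2]<.245)
    uv=np.argwhere(m).mean(0)[::-1]; print(n,m.sum(),uv,'ball crusher',cr(onz(d,*uv,.217)),'pred30',proj(d,[.513+.0375*c-s*.108,-.0075+.0375*s+.108*c,.217]))
f=lambda d,c,s:cv2.resize(d['image'][c[1]:c[3],c[0]:c[2],::-1],s,interpolation=cv2.INTER_CUBIC)
C=np.zeros((600,800,3),np.uint8)
C[:300,:400]=f(D['top'],(270,140,450,275),(400,300)); C[:300,400:]=f(D['top'],(140,170,320,305),(400,300)); C[300:,:400]=f(D['side'],(220,150,420,300),(400,300)); C[300:,400:]=f(D['side'],(245,200,325,260),(400,300))
cv2.imwrite('pics/fin.png',C)
E
```

```text
t: 66.75
tool_pos: [0.5569, 0.0977, 0.2091]
tool_rot: [-2.293, -2.144, 0.004]
contact_force: [-4.8, 1.4, -1.3]
opening: 0.0242
grip_force: 21.1
x 0.036820316562732706 theta 29.40222293341773 ball z 0.217339607346694 tcp z 0.20911171501783732
t: 67.5
tool_pos: [0.5593, 0.0973, 0.3639]
tool_rot: [2.292, 2.142, 0.006]
contact_force: [0.5, 0.0, 0.0]
opening: 0.0514
grip_force: 0.0
t: 68.25
tool_pos: [0.4778, -0.2016, 0.3603]
tool_rot: [2.301, 2.136, 0.0]
contact_force: [-0.4, 0.5, -0.3]
opening: 0.0514
grip_force: 0.0
t: 68.62
tool_pos: [0.4724, -0.2884, 0.3602]
tool_rot: [2.296, 2.142, 0.001]
contact_force: [0.0, -0.5, 0.3]
opening: 0.0513
grip_force: 0.0
top 97 [290.71134021 191.79381443] ball crusher [0.03695191 0.10648429] pred30 (np.float64(289.9572477355932), np.float64(191.4624547812058))
side 112 [263.29464286 218.27678571] ball crusher [0.03571462 0.10916607] pred30 (np.float64(263.1140451202227), np.float64(217.5871439609256))
```

View pics/fin.png

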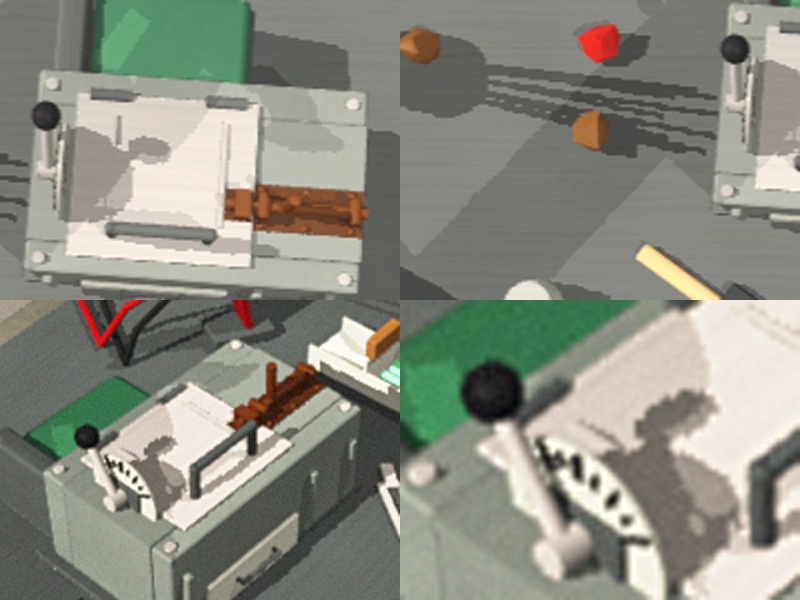

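The picture shows the lid flat and shut, the bolt's nose over the lid edge, and the lever at about 29–30° towards the hinges. No glass lumps are left on the bench. I'll hand it in.

```bash
python3 -c "
from station import ctrl
print(ctrl.finish_job())"
```

```text
the job is handed in; nothing more can be done
None
```

I handed the job in after about 69 s of robot time: the bolt was worked free, three pebbles and three glass lumps went into the hopper, the lid is shut and bolted home, and the lever measures about 29–30° towards the hinges.

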